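# Put the washed troughs and headbands to dry

## Task

Put the washed kit to dry: pull the drying cabinet's drop-down front door fully down, take every white trough off the stack and stand them all upright and side by side, not stacked, on the steel carriage that comes out with the door, then push the door back up until it is shut. Hang every face-shield headband astride the drying rail between its posts, crown on the bar and one temple pad hanging on each side. Leave the other glassware and bottles where they stand.

Things in the scene. Friction and masses are not known exactly. Their poses are not given: they have to be found in the camera images.
- door (a joint): bottom-hinged front door of the cabinet: 0 = shut (upright), 1.25 = fully down (its stop, 18 degrees above level). Stiff friction hinge: stays where left, needs up to 7 N at the handle. A linkage draws the carriage out as the door comes down (by 140 mm per rad) and back in as it goes up. May start a little ajar
- door_handle (a point): middle of the door's handle, a round steel bar 12 mm thick, 160 mm long, parallel to the hinge. Door shut: 25 mm before the cabinet's front and 35 mm above its top, to be pinched from above. It moves with the door, 205 mm from the hinge along the door and 25 mm out from the door's inner plane. The bar turns within the fingers
- door_hinge (a point): middle of the door's hinge line, 35 mm above the bench in the plane of the cabinet's front face; its x axis points into the cabinet, its y axis lies along the hinge. The white cabinet is 360 mm wide, 205 mm high, 240 mm deep
- carriage: steel tray in the cabinet, 162 mm deep (x, into the cabinet) by 300 mm wide (y), lip 9 mm high and 4 mm thick all round; origin at the centre of its upper surface, 118 mm above the bench. With the door fully down it is in front of the cabinet, origin 60 mm before the front face. Three troughs fit side by side, long sides along x, at y = -92, 0, 92 mm, x about -15 mm to clear the roof
- rail: drying rail: a horizontal steel bar 14 mm thick along its y axis, 290 mm long, on two end posts; origin on the bench under the middle of the bar, the bar's axis 130 mm above the bench
- T1: white stacking trough 112 mm long (x), 54 mm wide (y, outside, width to grip), 42 mm high (z), walls 4 mm; origin at the centre of its underside. An inset foot 8 mm high sits inside the trough below, so each stands 34 mm above the next. About 120 g. The bottom one of the stack, standing on the bench
- T2: white stacking trough 112 mm long (x), 54 mm wide (y, outside, width to grip), 42 mm high (z), walls 4 mm; origin at the centre of its underside. An inset foot 8 mm high sits inside the trough below, so each stands 34 mm above the next. About 120 g. Stacked in T1 at the start
- T3: white stacking trough 112 mm long (x), 54 mm wide (y, outside, width to grip), 42 mm high (z), walls 4 mm; origin at the centre of its underside. An inset foot 8 mm high sits inside the trough below, so each stands 34 mm above the next. About 120 g. Stacked in T2 at the start; may be absent
- H1: headband: rigid white arch, grey brow pad on top, stands on two temple pads. 138 mm wide (x), 105 mm high (z); origin at mid-width, level with the pads' underside. Crown block 64 (x) x 34 (y, width to grip) x 16 mm thick, top at z = 105, underside at z = 89 mm. Open below, 104 mm clear between the pads (56 mm along y), to sit astride a bar running along its y. 120 g. May be absent
- H2: headband: rigid white arch, grey brow pad on top, stands on two temple pads. 138 mm wide (x), 105 mm high (z); origin at mid-width, level with the pads' underside. Crown block 64 (x) x 34 (y, width to grip) x 16 mm thick, top at z = 105, underside at z = 89 mm. Open below, 104 mm clear between the pads (56 mm along y), to sit astride a bar running along its y. 120 g. May be absent
- H3: headband: rigid white arch, grey brow pad on top, stands on two temple pads. 138 mm wide (x), 105 mm high (z); origin at mid-width, level with the pads' underside. Crown block 64 (x) x 34 (y, width to grip) x 16 mm thick, top at z = 105, underside at z = 89 mm. Open below, 104 mm clear between the pads (56 mm along y), to sit astride a bar running along its y. 120 g. May be absent
- dish: bystander: shallow glass dish 90 mm across, 16 mm high, under the rail; origin under its centre; may be absent
- washbottle: bystander: white bottle 60 mm across, 160 mm high, right of the rail; origin under its centre
- jar: bystander: amber jar 64 mm across, 100 mm high, left of the cabinet; origin under its centre
- beaker: bystander: glass beaker 70 mm across, 90 mm high, left of the cabinet; origin under its centre
- stopper1: bystander: glass stopper 30 mm across, 30 mm high, right of the rail; origin under its centre
- stopper2: bystander: glass stopper like stopper1, left of the cabinet
Mind the look-alikes: they are no part of the job. What is shaped like the H1 but orange or red is not meant.

How it is judged (in metres and radians):
On the way, in this order (a step that is already met when the one before it is completed fails the run):
1. the door is fully down (value of joint door above 1.15 rad), for 0.2 s.
2. every trough stands on the carriage, upright and not stacked, with the door down (x of T1 in the frame of carriage between -0.06 and 0.06 m and y of T1 in the frame of carriage between -0.135 and 0.135 m and z of T1 in the frame of carriage between -0.006 and 0.009 m and angle between each of T1, T2, T3's own z axis and vertical below 0.12 rad and x of T2 in the frame of carriage between -0.06 and 0.06 m and y of T2 in the frame of carriage between -0.135 and 0.135 m and z of T2 in the frame of carriage between -0.006 and 0.009 m and x of T3 in the frame of carriage between -0.06 and 0.06 m and y of T3 in the frame of carriage between -0.135 and 0.135 m and z of T3 in the frame of carriage between -0.006 and 0.009 m and value of joint door above 1.1 rad), for 0.2 s.
At the end, for the whole second after the job is handed in: Door shut (0.07 rad); every trough upright (0.12 rad) directly on the carriage floor (origin within 60 mm in x, 135 mm in y of its centre); every headband astride the rail between the posts, origin within 70 mm sideways and 30 to 75 mm above the bench, tilt under 0.75 rad (value of joint door below 0.07 rad and x of T1 in the frame of carriage between -0.06 and 0.06 m and y of T1 in the frame of carriage between -0.135 and 0.135 m and z of T1 in the frame of carriage between -0.006 and 0.009 m and angle between each of T1, T2, T3's own z axis and vertical below 0.12 rad and x of T2 in the frame of carriage between -0.06 and 0.06 m and y of T2 in the frame of carriage between -0.135 and 0.135 m and z of T2 in the frame of carriage between -0.006 and 0.009 m and x of T3 in the frame of carriage between -0.06 and 0.06 m and y of T3 in the frame of carriage between -0.135 and 0.135 m and z of T3 in the frame of carriage between -0.006 and 0.009 m and x of H1 in the frame of rail between -0.07 and 0.07 m and y of H1 in the frame of rail between -0.135 and 0.135 m and height (world z) of H1 between 0.03 and 0.075 m and angle between each of H1, H2, H3's own z axis and vertical below 0.75 rad and x of H2 in the frame of rail between -0.07 and 0.07 m and y of H2 in the frame of rail between -0.135 and 0.135 m and height (world z) of H2 between 0.03 and 0.075 m and x of H3 in the frame of rail between -0.07 and 0.07 m and y of H3 in the frame of rail between -0.135 and 0.135 m and height (world z) of H3 between 0.03 and 0.075 m); the robot touches nothing.
It fails at once if a bystander is pushed more than 40 mm or tipped over (distance of any of dish, washbottle, jar, beaker, stopper1, stopper2 from where it was at the start of the episode above 0.04 m or angle between any of dish, washbottle, jar, beaker, stopper1, stopper2's own z axis and vertical above 0.5 rad).
Of T3, dish only 1 to 2 are there at a start; the rules pass over those that are not, and their reading is None.
Of H1, H2, H3 only 1 to 3 are there at a start; the rules pass over those that are not, and their reading is None.
At some moment in a run one of H1, H2, H3 may be knocked a few centimetres aside while the robot is not near it.
It also fails if it takes over 210 s, if anything falls off the work surface, if the arm or the gripper's body presses on something with over 40 N, if the wrist force passes 120 N, or if a joint passes its speed limit or range.

## Robot

A 6-joint arm with a two-finger parallel gripper is mounted at the origin on the work surface. World frame = base frame: x ahead of the robot, y to its left, z up, the work surface at z = 0. Lengths are in mm, angles in rad, forces in N, time in s.
With the tool pointing down it reaches from about 350 to 975 mm from the base axis. Payload 7.1 kg.
Tool frame: the origin (TCP) lies midway between the tips of the shut fingers; the grasp point (between the pads) lies 19 mm behind it; z points along the fingers, y is the line along which they close (so a half turn about z gives the same grasp; the last joint's range is limited). The gripper opens to 88 mm and grips with 3 to 60 N. Pads are 20 mm wide; open, the fingers measure 115 mm over their backs; the gripper's body (75 mm by 178 mm) begins 61 mm behind the grasp point.
Start: joints at [-1.166, 0.423, 1.63, -0, 1.089, -0.019], TCP at [257.032, -569.683, 185.675] pointing down, gripper open.
Joint ranges: [-3, 3], [-0.9, 2.11], [0.09, 2.58], [-1.31, 4.45], [0.11, 2.69], [-2.54, 2.54]. Speed limits (rad/s): [2.39, 2.39, 3.01, 3.14, 3.14, 3.14].

## Interface

Orientations are given as a rotation vector (axis times angle).
In Python, from workcell import ctrl gives the robot as it stands. The module is installed in compiled form; this text tells all that it offers.
- The arm moves only by the tool apply_moves, never from a script. Its argument "targets" is a list of rows, each a list of 3 entries, a list of its own where there are three numbers: the opening, from -1 (shut) to 1 (fully open), then the shift along the tool's x, y, z normalised to -1 to 1, where 1 is 5 cm, then the turn, a rotation vector about the tool's x, y, z normalised to -1 to 1, where 1 is 90 degrees. In form: [[jaw, [x, y, z], [wx, wy, wz]], ...]. A call has 1 to 8 rows; each row shifts and turns the commanded pose from where the row before left it, along the tool's axes as they then stand; what a row does not reach is not made up. A row lasts 1/8 s, in which the tool goes at most 62.5 mm and 10.7 degrees, less where a joint would pass 70% of its speed; a pose out of reach is approached as far as the arm can. A call with a number of a shift or a turn outside -1 to 1 is refused whole. A call with a gripper value outside its range is refused whole. The fingers move at their own pace and stop on an object; the grip force is fixed at half the most. Time passes only in rows, so rows that do not move let the fingers close. It gives the time, the measured TCP pose, the force, the opening and the grip force at its end, in the units of the state.
- ctrl.get_obs(): the state, without advancing time (a new reading comes with each control period).
- ctrl.get_image(name): name is "scene" or "side" or "wrist"; returns a dict with "pixels" (420x560x3 uint8, blue, green, red), "camera_matrix" (3x3 intrinsics, pixels), "view" (4x4, takes a point from world to camera coordinates); the wrist camera has in their place "hand_eye" (4x4, takes a point from camera to tool coordinates, whose origin is the TCP and whose axes are the flange's). Camera axes: x right, y down, z forward; pixel columns grow to the right and rows downward; lengths in mm; the calibration is good to about 2 mm. The wrist camera is an equidistant fisheye: a pixel r from the principal point sees the ray r / f radians off the axis. A picture is of the moment at which its call begins: read the wrist's pose just before it. There is no depth.
- ctrl.close_job(): hands the job in; it is judged then, once.
Trained networks look in the newest picture that a camera, given by its name, has taken for a name from the list of things; names that differ only in an ending like _2 or _b are one class to them, and where a whole thing is asked for, a point or a joint stands for the part that bears it (a point fixed in the world has none). Each returns a list of dicts, best first, with "score" (0 to 1); they miss things now and then, are a little off and sometimes report something else, mostly with a low value. They report only what shows in the picture. A call takes as long as a camera call. They do not tell look-alikes from the thing itself.
- ctrl.masks_of(label, camera): "region" (420x560 bool, what is visible of it) and "bbox" ([left, top, right, bottom] in pixels, round what is visible of it).
- ctrl.pinpoint(label, camera): "xy" ([column, row] in pixels: a listed point, or the origin of a listed thing).
The state is a dict: "t": time; "qpos": joint angles; "qvel": joint speeds; "joint_torque": joint torques, N m; "ee_pos": TCP position; "orientation": TCP orientation; "ft_force": force on the tool from outside, world axes, zero at the start; "moment": the same for the moment, N m; "width": finger opening in mm; "grasp_force": force on a finger pad.
Only numpy, scipy, OpenCV 4.12 (cv2) and the standard library are available. Lean on these libraries where they do the work, as an engineer would, in place of code of your own. Each camera call takes 0.05 s, during which the arm holds its last target. There are 200 camera calls.

## Working session

There is one attempt and no reset: what is moved stays moved. The work goes in short steps, Python scripts to look and compute and a tool call to move; the robot and the scene stay as the last step left them, time stands still between calls to the robot, and variables do not carry over. Pictures are saved under pics/ and viewed, at most 14 in all, crops included, and the job is handed in when it is done.

Besides the shell and the picture viewer there is one more tool, called after "Call:" by a JSON object that holds its "api" and its "payload". apply_moves: Moves the arm, as the interface text tells. Scaled input: -1 to 1 covers 5 cm each way for a shift and 90 degrees each way for a turn. Its arguments: {"type":"object","properties":{"targets":{"type":"array"}},"required":["targets"]}

```bash
mkdir -p pics; cat > h.py <<'E'
import numpy as np, cv2
from scipy.spatial.transform import Rotation as R
from workcell import ctrl
def T():
    o=ctrl.get_obs(); M=np.eye(4); M[:3,:3]=R.from_rotvec(o['orientation']).as_matrix(); M[:3,3]=o['ee_pos']; return M
def ray(im,uv,M=None):
    K=np.array(im['camera_matrix']); u=(uv[0]-K[0,2])/K[0,0]; v=(uv[1]-K[1,2])/K[1,1]
    if 'hand_eye' in im:
        r=np.hypot(u,v); s=np.sin(r)/r if r>1e-9 else 1; d=np.array([u*s,v*s,np.cos(r)]); C=M@np.array(im['hand_eye'])
    else:
        d=np.array([u,v,1.]); C=np.linalg.inv(np.array(im['view']))
    d=C[:3,:3]@d; return C[:3,3],d/np.linalg.norm(d)
def atz(o,d,z): return o+d*(z-o[2])/d[2]
def tri(rays):
    A=sum(np.eye(3)-np.outer(d,d) for o,d in rays); b=sum((np.eye(3)-np.outer(d,d))@o for o,d in rays)
    p=np.linalg.solve(A,b); e=max(np.linalg.norm((np.eye(3)-np.outer(d,d))@(p-o)) for o,d in rays); return p,e
E
cat > a.py <<'E'
from h import *
np.set_printoptions(precision=1,suppress=True)
names="door_handle door_hinge carriage rail T1 H1 dish washbottle jar beaker stopper1".split()
for c in ["scene","side","wrist"]:
    M=T(); im=ctrl.get_image(c); cv2.imwrite(f'pics/0{c}.png',im['pixels'])
    print(c, np.array(im['camera_matrix']).tolist(), ray(im,(280,210),M))
    for n in names:
        for k in ctrl.pinpoint(n,c)[:5]:
            if k['score']>.2:
                print(n,np.array(k['xy']),round(k['score'],2),atz(*ray(im,k['xy'],M),0))
E
python3 a.py
```

```text
scene [[423.77505587164944, 0.0, 282.48904895567824], [0.0, 423.77505587164944, 208.2900929797426], [0.0, 0.0, 1.0]] (array([1300.1, -765.2, 1086. ]), array([-0.6,  0.5, -0.6]))
door_handle [346.4 175.1] 0.83 [395.6 509.8   0. ]
T1 [174.6 282.8] 0.96 [ 384.9 -377.5    0. ]
T1 [177.9 299.8] 0.6 [ 452.  -409.3    0. ]
T1 [176.4 290.4] 0.54 [ 416.3 -391.3    0. ]
H1 [234.3 266.3] 0.88 [ 467.3 -189.7    0. ]
H1 [258.8 246.5] 0.69 [454.9 -65.    0. ]
H1 [182.  256.6] 0.69 [ 301.2 -291.8    0. ]
H1 [124.4 281.9] 0.56 [ 263.8 -494.4    0. ]
beaker [330.4 175.3] 0.75 [346.6 458.5   0. ]
stopper1 [206.5 316.1] 0.58 [ 566.9 -381.9    0. ]
stopper1 [346.2 183.4] 0.39 [434.1 460.7   0. ]
side [[487.79481992554867, 0.0, 274.57574288234593], [0.0, 487.79481992554867, 213.8524203085535], [0.0, 0.0, 1.0]] (array([ 145.3, 1107.3, 1153.4]), array([ 0.2, -0.7, -0.6]))
door_handle [220.9 234.2] 0.9 [729.  -12.3   0. ]
door_hinge [209.3 282.7] 0.74 [675.9 205.    0. ]
rail [261.9 209.2] 0.7 [ 637.7 -182.8    0. ]
T1 [326.6 174.4] 0.73 [ 461.8 -465.6    0. ]
T1 [324.6 183.6] 0.72 [ 454.8 -403.5    0. ]
T1 [263.1 208.4] 0.6 [ 635.  -188.5    0. ]
T1 [327.  171.2] 0.59 [ 465.5 -487.5    0. ]
H1 [361.2 205.1] 0.93 [ 293.8 -314.7    0. ]
H1 [375.4 179.2] 0.81 [ 270.2 -490.9    0. ]
H1 [303. 235.] 0.73 [455.4 -93.8   0. ]
H1 [305.  214.8] 0.62 [ 477.6 -199.5    0. ]
washbottle [298.1 164.3] 0.59 [ 590.8 -500.1    0. ]
washbottle [209.8 368.1] 0.39 [551.1 481.    0. ]
jar [208.7 364.8] 0.68 [558.  472.8   0. ]
beaker [286.8 390.9] 0.62 [336.4 481.    0. ]
stopper1 [294.9 184.2] 0.6 [ 564.8 -365.4    0. ]
stopper1 [251.7 368.2] 0.52 [444.6 447.2   0. ]
wrist [[325.19226210127806, 0.0, 283.1050470809787], [0.0, 325.19226210127806, 212.248863441098], [0.0, 0.0, 1.0]] (array([ 332.1, -535.5,  383.4]), array([-0.3, -0.1, -1. ]))
H1 [231.7 152.4] 0.68 [ 266.  -497.7    0. ]
```

View pics/0scene.png

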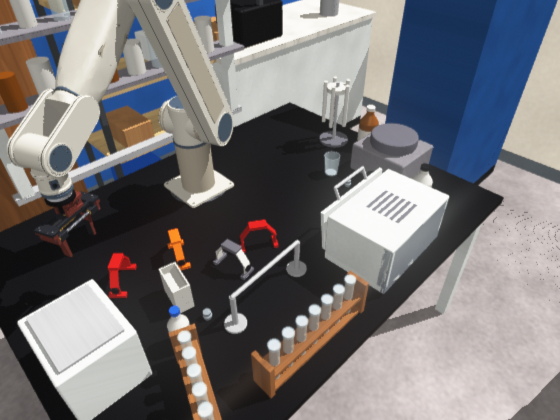

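View pics/0side.png

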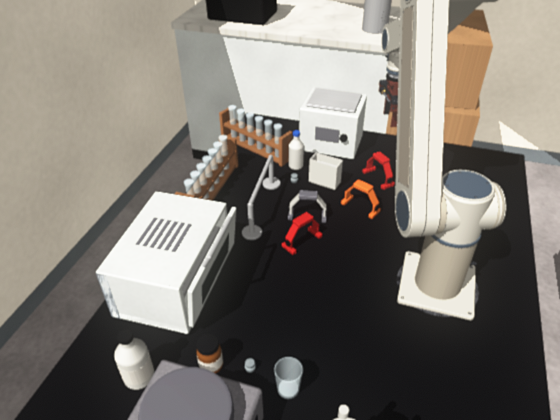

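View pics/0wrist.png

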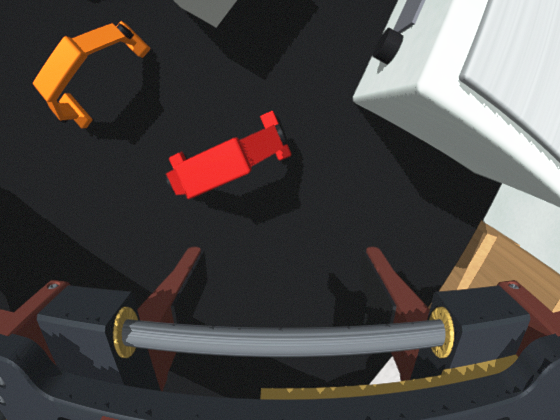

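The scene image shows the stack at (176,288), the only white headband, with its grey brow pad, at (235,255), and red and orange look-alikes at (260,235), (118,275) and (177,248). The rail runs (233,310)–(297,255), and the cabinet door faces left at (340,215) with its handle near (348,183). In the side view the headband is at (308,205), the stack at (325,170) and the handle at about (221,234). In the wrist view there are only an orange and a red look-alike.

```bash
cat > b.py <<'E'
from h import *
np.set_printoptions(precision=1,suppress=True)
s=ctrl.get_image('scene'); d=ctrl.get_image('side')
t=lambda a,b: print(a,b,*tri([ray(s,a),ray(d,b)]))
t((346.4,175.1),(220.9,234.2)); t((234.3,266.3),(305,214.8)); t((174.6,282.8),(324.6,183.6))
t((297,243),(252,165)) ; t((233,297),(270,158))
t((297,243),(250,193)) ; t((233,297),(270,158))
t((296,270),(252,233)) ; t((236,324),(271,184))
a=np.hstack([cv2.resize(s['pixels'][150:290,290:460],None,fx=2.4,fy=2.4,interpolation=2),cv2.resize(d['pixels'][140:280,170:330],None,fx=2.4,fy=2.4,interpolation=2)])
b=np.hstack([cv2.resize(s['pixels'][220:330,130:260],None,fx=2.4,fy=2.4,interpolation=2),cv2.resize(d['pixels'][130:240,270:390],None,fx=2.4,fy=2.4,interpolation=2)])
b=cv2.copyMakeBorder(b,0,0,0,a.shape[1]-b.shape[1],0); a=np.vstack([a,b]); print(a.shape); cv2.imwrite('pics/crop1.png',a)
M=T(); print(M); print(np.array(ctrl.get_image('wrist')['hand_eye']))
E
python3 b.py
```

```text
(346.4, 175.1) (220.9, 234.2) [602.5 223.5 245. ] 3.1611806191805685
(234.3, 266.3) (305, 214.8) [ 474.4 -192.9    7.1] 1.6362281826592426
(174.6, 282.8) (324.6, 183.6) [ 434.  -382.5   32.2] 19.55190428784636
(297, 243) (252, 165) [ 669.6 -125.9  219.5] 24.10014161901265
(233, 297) (270, 158) [ 653.4 -333.6  126.4] 0.9943539834436995
(297, 243) (250, 193) [642.  -71.9 155. ] 6.51512779684997
(233, 297) (270, 158) [ 653.4 -333.6  126.4] 0.9943539834436995
(296, 270) (252, 233) [628.2 -50.6  -0.4] 0.4399565388360819
(236, 324) (271, 184) [ 653.9 -336.4    2. ] 0.06071563583353954
(600, 792, 3)
[[   0.9    0.4    0.   257. ]
 [   0.4   -0.9    0.  -569.7]
 [   0.     0.    -1.   185.7]
 [   0.     0.     0.     1. ]]
[[   0.    -1.    -0.3   82.4]
 [   1.     0.    -0.    -0.3]
 [   0.    -0.3    1.  -197.8]
 [   0.     0.     0.     1. ]]
```

View pics/crop1.png

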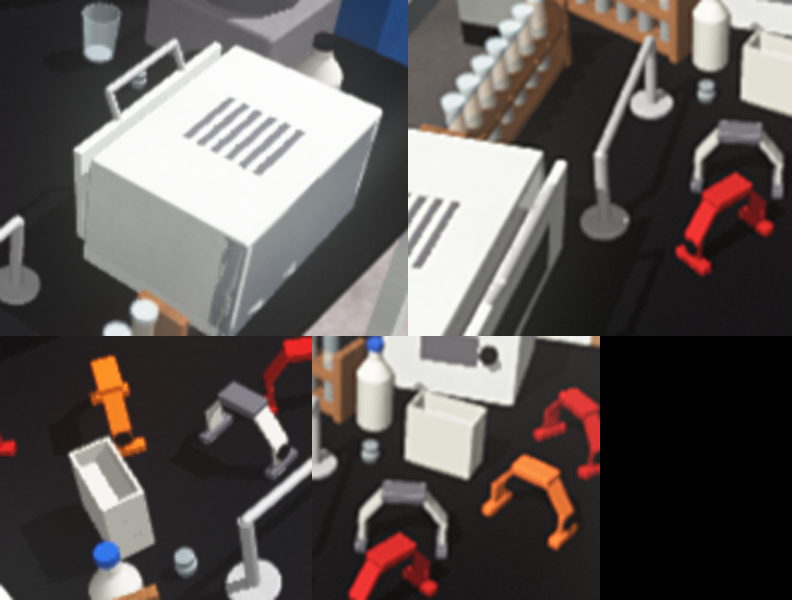

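Enlarged crop: the white headband with the grey pad (crop (240,400) and (405,490)) is the one meant. The red one right behind it and the others are look-alikes. The handle is a white bow above the door, and no dish is visible under the rail. Next I'll get wrist views.

```bash
cat > plan.py <<'E'
import sys
from h import *
def plan(x,y,z,yaw,n,step=8,tilt=0):
    """rows to reach pos, yaw deg (tool down, tool x heading)"""
    M=T(); c,s=np.cos(np.radians(yaw)),np.sin(np.radians(yaw))
    G=np.array([[c,s,0],[s,-c,0],[0,0,-1.]])
    rv=R.from_matrix(M[:3,:3].T@G).as_rotvec(); p=M[:3,3]; dp=(np.array([x,y,z])-p)/n
    out=[]; A=M[:3,:3]
    for i in range(n):
        out.append((np.round(A.T@dp/50,3).tolist(),np.round(rv/n/(np.pi/2),3).tolist())); A=A@R.from_rotvec(rv/n).as_matrix()
    for i,(a,b) in enumerate(out): print(i+1,a,b)
def yaw():
    M=T(); return np.degrees(np.arctan2(M[1,0],M[0,0]))
if __name__=='__main__':
    print('yaw',yaw(),T()[:3,3]); a=[float(v) for v in sys.argv[1:]]; plan(*a[:4],int(a[4]))
E
python3 plan.py 420 -330 300 0 8
```

```text
yaw 24.285054484808423 [ 257.04410443 -569.67126437  185.69433675]
1 [0.618, -0.379, -0.286] [0.0, 0.0, 0.034]
2 [0.597, -0.411, -0.286] [0.0, 0.0, 0.034]
3 [0.574, -0.442, -0.286] [0.0, 0.0, 0.034]
4 [0.55, -0.472, -0.286] [0.0, 0.0, 0.034]
5 [0.524, -0.5, -0.286] [0.0, 0.0, 0.034]
6 [0.497, -0.527, -0.286] [0.0, 0.0, 0.034]
7 [0.468, -0.553, -0.286] [0.0, 0.0, 0.034]
8 [0.439, -0.577, -0.286] [0.0, 0.0, 0.034]
```

Call:
{"api": "apply_moves", "payload": {"targets": [[1, [0.62, -0.38, -0.29], [0, 0, 0.034]], [1, [0.6, -0.41, -0.29], [0, 0, 0.034]], [1, [0.57, -0.44, -0.29], [0, 0, 0.034]], [1, [0.55, -0.47, -0.29], [0, 0, 0.034]], [1, [0.52, -0.5, -0.29], [0, 0, 0.034]], [1, [0.5, -0.53, -0.29], [0, 0, 0.034]], [1, [0.47, -0.55, -0.29], [0, 0, 0.034]], [1, [0.44, -0.58, -0.29], [0, 0, 0.034]]]}}

```text
t: 2.95
ee_pos: [421.1, -329.2, 302.3]
orientation: [3.141, -0.008, 0.0]
ft_force: [0.3, 0.5, -0.1]
width: 87.7
grasp_force: 0.0
```

```bash
cat > look.py <<'E'
from h import *
import sys,pickle
np.set_printoptions(precision=1,suppress=True)
tag=sys.argv[1]; M=T(); im=ctrl.get_image('wrist'); cv2.imwrite(f'pics/{tag}.png',im['pixels']); pickle.dump((M,im),open(f'{tag}.pkl','wb'))
print(M[:3,3])
for n in sys.argv[2:]:
    for k in ctrl.pinpoint(n,'wrist')[:4]:
        if k['score']>.3: print(n,np.array(k['xy']),round(k['score'],2),atz(*ray(im,k['xy'],M),0))
E
python3 look.py v1 T1 H1 rail dish; python3 plan.py 470 -170 330 0 5
```

```text
[ 421.1 -329.2  302.3]
T1 [340.8 148.1] 0.81 [ 451.6 -418.     0. ]
T1 [331.3 143. ] 0.71 [ 459.3 -402.8    0. ]
H1 [122.5 156.5] 0.88 [446.9 -59.    0. ]
H1 [266.6 242.6] 0.83 [ 295.  -300.2    0. ]
H1 [198.1 140.9] 0.65 [ 465.3 -195.5    0. ]
yaw -0.1382953042854796 [ 420.14924639 -330.40252686  301.40900811]
1 [0.198, -0.642, -0.115] [0.0, 0.0, -0.0]
2 [0.198, -0.642, -0.115] [0.0, 0.0, -0.0]
3 [0.198, -0.642, -0.114] [0.0, 0.0, -0.0]
4 [0.199, -0.642, -0.114] [0.0, 0.0, -0.0]
5 [0.199, -0.642, -0.114] [0.0, 0.0, -0.0]
```

View pics/v1.png

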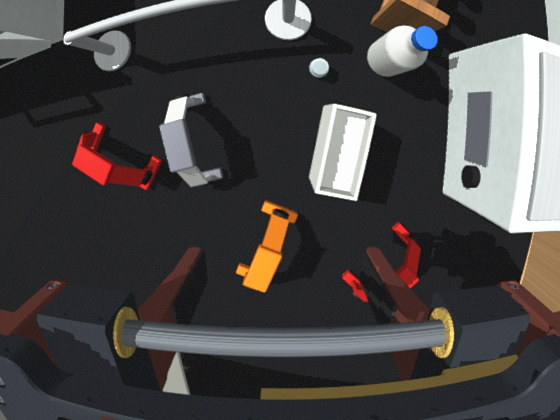

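Wrist v1 shows the trough stack at (343,150), its long side roughly along image-vertical (x), the white headband at (185,140) and the rail posts at (113,50) and (288,18). There is no dish.

Call:
{"api": "apply_moves", "payload": {"targets": [[1, [0.2, -0.64, -0.12], [0, 0, 0]], [1, [0.2, -0.64, -0.12], [0, 0, 0]], [1, [0.2, -0.64, -0.12], [0, 0, 0]], [1, [0.2, -0.64, -0.12], [0, 0, 0]], [1, [0.2, -0.64, -0.12], [0, 0, 0]], [1, [0, 0, 0], [0, 0, 0]]]}}

```text
t: 3.95
ee_pos: [471.1, -170.1, 331.5]
orientation: [-3.142, 0.003, 0.0]
ft_force: [0.1, -0.6, 0.1]
width: 87.9
grasp_force: 0.0
```

```bash
python3 look.py v2 T1 H1 rail; python3 plan.py 430 170 330 0 8
```

```text
[ 471.1 -170.1  331.5]
T1 [429.1 177.2] 0.82 [ 453.3 -427.7    0. ]
T1 [434.8 181.1] 0.64 [ 446.6 -440.2    0. ]
T1 [418.9 177. ] 0.61 [ 453.1 -407.3    0. ]
H1 [296.2 167.6] 0.62 [ 465.5 -190.6    0. ]
H1 [215.9 176.7] 0.62 [451.2 -56.2   0. ]
rail [295.1  62.2] 0.61 [ 638.6 -188.4    0. ]
yaw -0.27047704729838257 [ 470.47724257 -171.5517423   331.11532851]
1 [-0.105, -0.853, 0.003] [-0.0, 0.0, -0.0]
2 [-0.105, -0.853, 0.003] [-0.0, 0.0, -0.0]
3 [-0.104, -0.854, 0.003] [-0.0, 0.0, -0.0]
4 [-0.104, -0.854, 0.003] [-0.0, 0.0, -0.0]
5 [-0.103, -0.854, 0.003] [-0.0, 0.0, -0.0]
6 [-0.103, -0.854, 0.003] [-0.0, 0.0, -0.0]
7 [-0.102, -0.854, 0.003] [-0.0, 0.0, -0.0]
8 [-0.102, -0.854, 0.003] [-0.0, 0.0, -0.0]
```

View pics/v2.png

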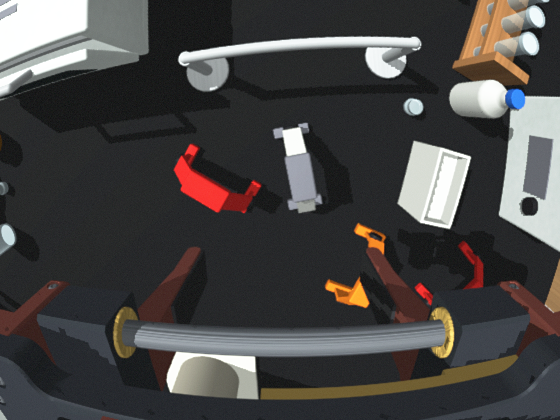

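Wrist v2 shows the white headband at (300,170), between the rail (185–420, 50) and the red look-alike at (215,180). The stack is at (435,183) with its left wall visible. I'll enlarge both views to find the corners.

```bash
python3 - <<'E'
import cv2,numpy as np
a=cv2.imread('pics/v1.png');b=cv2.imread('pics/v2.png')
c=lambda i,x,y:cv2.resize(i[y:y+100,x:x+130],None,fx=3,fy=3,interpolation=2)
cv2.imwrite('pics/crop2.png',np.vstack([np.hstack([c(a,290,100),c(b,370,135)]),np.hstack([c(a,130,85),c(b,240,115)])]))
E
```

```text
(no output)
```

View pics/crop2.png

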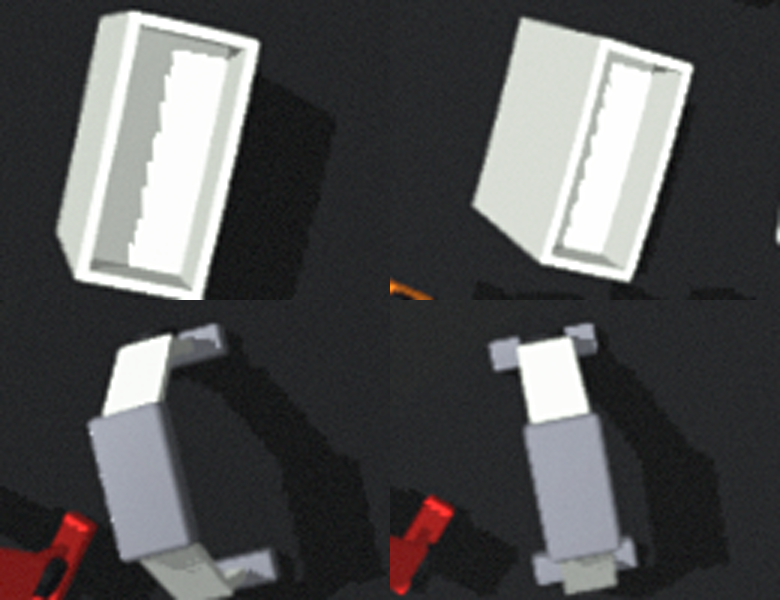

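Call:
{"api": "apply_moves", "payload": {"targets": [[1, [-0.1, -0.85, 0], [0, 0, 0]], [1, [-0.1, -0.85, 0], [0, 0, 0]], [1, [-0.1, -0.85, 0], [0, 0, 0]], [1, [-0.1, -0.85, 0], [0, 0, 0]], [1, [-0.1, -0.85, 0], [0, 0, 0]], [1, [-0.1, -0.85, 0], [0, 0, 0]], [1, [0, 0, 0], [0, 0, 0]]]}}

```text
t: 5.03
ee_pos: [441.7, 85.7, 331.4]
orientation: [-3.142, 0.002, 0.001]
ft_force: [-0.3, -0.7, -0.4]
width: 87.9
grasp_force: 0.0
```

```bash
python3 look.py v3 door_handle door_hinge jar beaker stopper1; python3 plan.py 430 270 330 0 4
```

```text
[441.7  85.7 331.4]
door_handle [130.3  34. ] 0.59 [680.5 349.5   0. ]
door_hinge [191.   33.4] 0.94 [666.1 237.5   0. ]
jar [ 74.8 114.9] 0.96 [548.1 472.5   0. ]
beaker [ 87. 223.] 0.71 [337.  473.5   0. ]
stopper1 [ 91.6 167.5] 0.68 [446.3 442.5   0. ]
yaw -0.3058782200552036 [442.126424    83.56645558 331.56286357]
1 [-0.066, -0.932, 0.008] [0.0, 0.0, -0.001]
2 [-0.064, -0.932, 0.008] [0.0, 0.0, -0.001]
3 [-0.063, -0.932, 0.008] [0.0, 0.0, -0.001]
4 [-0.062, -0.932, 0.008] [0.0, 0.0, -0.001]
```

View pics/v3.png

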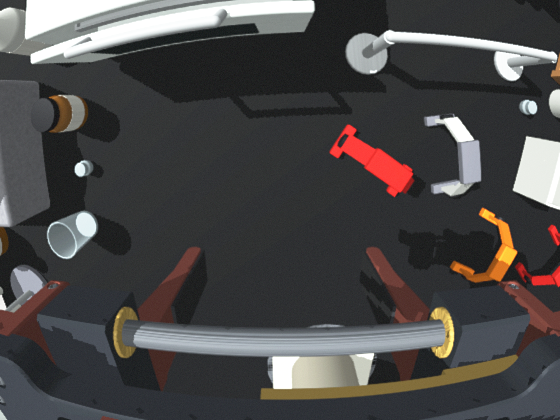

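Wrist v3 shows the handle bar from (67,50) to (228,17) and the jar, stopper2 and beaker at the left, at (75,115), (85,168) and (75,235). The crop gives the corners of the trough rim and of the grey crown, and there's nothing near the white headband except the red one.

Call:
{"api": "apply_moves", "payload": {"targets": [[1, [-0.36, -0.8, 0], [0, 0, 0]], [1, [-0.36, -0.8, 0], [0, 0, 0]], [1, [-0.36, -0.8, 0], [0, 0, 0]], [1, [-0.36, -0.8, 0], [0, 0, 0]], [1, [0, 0, 0], [0, 0, 0]], [1, [0, 0, 0], [0, 0, 0]]]}}

```text
t: 6.08
ee_pos: [370.9, 244.3, 331.6]
orientation: [3.141, -0.006, 0.0]
ft_force: [-0.0, 1.0, 0.3]
width: 87.6
grasp_force: 0.0
```

```bash
python3 look.py v4 door_handle door_hinge; python3 - <<'E'
from h import *
import pickle
np.set_printoptions(precision=1,suppress=True)
M1,i1=pickle.load(open('v1.pkl','rb'));M2,i2=pickle.load(open('v2.pkl','rb'))
def f(A,B):
    P=[]
    for a,b in zip(A,B):
        p,e=tri([ray(i1,a,M1),ray(i2,b,M2)]); P.append(p); print(p,e)
    P=np.array(P); l=(P[0]+P[1]-P[2]-P[3])/2; w=(P[0]+P[3]-P[1]-P[2])/2
    print('c',P.mean(0),'len',l,np.linalg.norm(l),'w',np.linalg.norm(w),'yaw',np.degrees(np.arctan2(l[1],l[0])),np.degrees(np.arctan2(-w[0],w[1])))
f([(335.3,103.7),(376.7,114),(357.7,200),(315.7,191.7)],[(441.3,147.7),(471,157.3),(450.7,229),(420.7,222.3)])
f([(160,125),(184,119),(194,166.7),(170.7,171.7)],[(285,157.7),(309.3,152.7),(316.7,197.7),(294,201.7)])
E
```

```text
[370.9 244.3 331.6]
[ 516.7 -391.2  107.3] 0.1034840222382336
[ 506.2 -442.4  109.8] 0.09127087090040009
[ 397.  -422.3  110.4] 0.8428129523032719
[ 408.2 -368.4  111. ] 0.4975535216549742
c [ 457.  -406.1  109.6] len [108.8 -21.4  -2.2] 110.96356569719158 w 53.61975930424789 yaw -11.146118723630867 -11.6565882968332
[ 495.8 -171.8  100.4] 0.32713377237251673
[ 501.8 -204.    97.5] 0.19363354159834376
[ 440.3 -215.   100.1] 0.18948100127771889
[ 435.4 -183.8  103.2] 0.26045315810722064
c [ 468.3 -193.7  100.3] len [60.9 11.5 -2.7] 62.04834471747794 w 32.32977083653175 yaw 10.728492001335539 9.733500982292801
```

View pics/v4.png

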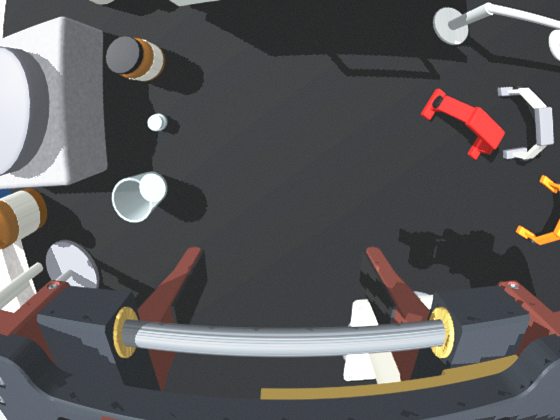

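v4 lost the cabinet (top edge), since the camera looks backward. The rim at 110 mm means three troughs are stacked. I'll move forward and higher over the door.

Call:
{"api": "apply_moves", "payload": {"targets": [[1, [0.5, 0.2, -0.25], [0, 0, 0]], [1, [0.5, 0.2, -0.25], [0, 0, 0]], [1, [0.5, 0.2, -0.25], [0, 0, 0]], [1, [0.5, 0.2, -0.25], [0, 0, 0]], [1, [0.5, 0.2, -0.25], [0, 0, 0]], [1, [0.5, 0.2, -0.25], [0, 0, 0]], [1, [0, 0, 0], [0, 0, 0]], [1, [0, 0, 0], [0, 0, 0]]]}}

```text
t: 7.22
ee_pos: [519.7, 183.9, 406.0]
orientation: [3.141, -0.007, -0.002]
ft_force: [0.1, 1.0, -0.2]
width: 88.0
grasp_force: 0.0
```

```bash
python3 look.py v5 door_handle door_hinge rail
```

```text
[519.7 183.9 406. ]
door_handle [243.6 106.8] 0.94 [616.3 256.9   0. ]
door_hinge [257.7  85. ] 0.88 [656.3 230.5   0. ]
rail [468.2 105.3] 0.8 [ 640.2 -192.7    0. ]
rail [549.9 199.4] 0.65 [ 444.5 -482.5    0. ]
```

View pics/v5.png

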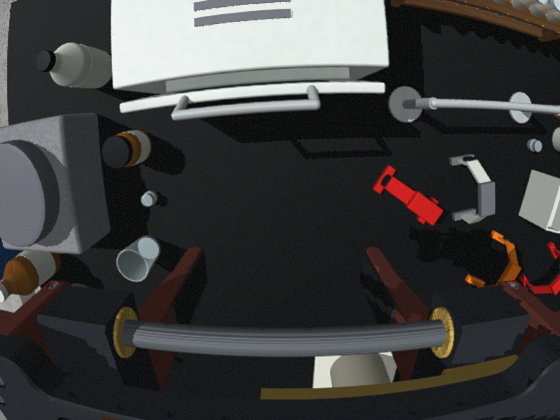

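Wrist v5 shows the door slightly ajar at the cabinet front, with the handle bar from (177,112) to (318,100), middle about (245,106). The rail is at (430–560, 103).

```bash
python3 - <<'E'
from h import *
import pickle
np.set_printoptions(precision=1,suppress=True)
M3,i3=pickle.load(open('v3.pkl','rb'));M5,i5=pickle.load(open('v5.pkl','rb'));s=ctrl.get_image('scene');d=ctrl.get_image('side')
M3=M3.copy()
hy,e1=tri([ray(i5,(177,112),M5),ray(s,(364.2,168))]);ly,e2=tri([ray(i5,(318,101),M5),ray(s,(336,184))])
print(hy,e1,ly,e2,(hy+ly)/2,np.linalg.norm(hy-ly))
print('mid',tri([ray(i5,(243.6,106.8),M5),ray(s,(350,176)),ray(d,(220.9,234.2))]))
print('hinge35',atz(*ray(i5,(257.7,85),M5),35), atz(*ray(d,(209.3,282.7)),35), tri([ray(i5,(257.7,85),M5),ray(d,(209.3,282.7))]))
u=hy-ly; print('yaw of y',np.degrees(np.arctan2(-u[0],u[1])))
big=cv2.resize(i5['pixels'][20:150,100:400],None,fx=2.6,fy=2.6,interpolation=2); cv2.imwrite('pics/crop3.png',big)
# rail from v5/v2 top of posts feet
M2,i2=pickle.load(open('v2.pkl','rb'))
for a,b in [((296,270),(252,233)),((236,324),(271,184))]: print('post',tri([ray(s,a),ray(d,b)])[0])
print(atz(*ray(i2,(208,70),M2),3),atz(*ray(i2,(386,61),M2),3), 'bar ends',atz(*ray(i2,(186,58),M2),130),atz(*ray(i2,(416,44),M2),130))
print('post v5',atz(*ray(i5,(406,104),M5),3))
print('corners top',[atz(*ray(i5,c,M5),205) for c in [(113,90),(388,67)]])
E
```

```text
[609.9 307.  238.2] 1.6778980842244688 [615.8 147.1 254.5] 0.37060971467987314 [612.9 227.1 246.4] 160.84922829073957
mid (array([608.9, 226.7, 244.2]), np.float64(4.023643593914081))
hinge35 [653.1 227.8  35. ] [659.8 232.4  35. ] (array([657. , 229.6,  32.9]), np.float64(3.9386717295407068))
yaw of y 2.1125472587734992
post [628.2 -50.6  -0.4]
post [ 653.9 -336.4    2. ]
[629.4 -48.4   3. ] [ 648.1 -337.4    3. ] bar ends [628.8 -49.4 130. ] [ 652.7 -338.2  130. ]
post v5 [629.  -49.2   3. ]
corners top [array([647.2, 408.3, 205. ]), array([665.6,  54.1, 205. ])]
```

View pics/crop3.png

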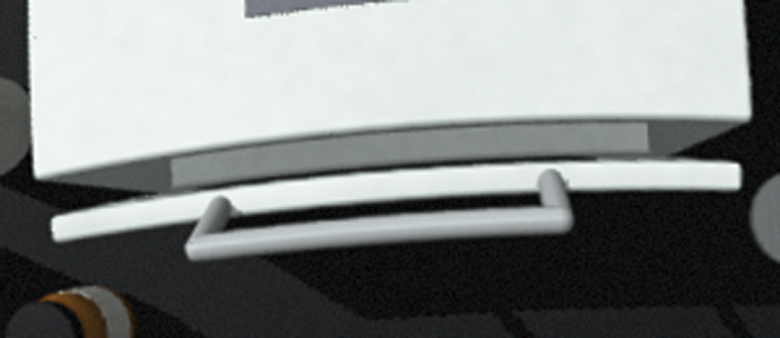

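The crop confirms the door is ajar by about 0.1 rad with the handle bow free. I'll plan the approach.

```bash
python3 - <<'E'
from h import *
import pickle
M5,i5=pickle.load(open('v5.pkl','rb'))
for z in (236,240): print(z,atz(*ray(i5,(243.6,106.8),M5),z),[atz(*ray(i5,c,M5),z) for c in [(175,115.),(317.5,104)]])
E
python3 plan.py 608 228 290 93 9
```

```text
236 [610.76784847 228.39639557 236.        ] [array([605.41073789, 309.17014481, 236.        ]), array([613.46010546, 145.94869907, 236.        ])]
240 [610.67473605 227.91404862 240.        ] [array([605.37590367, 307.80908759, 240.        ]), array([613.33770489, 146.3632727 , 240.        ])]
yaw -0.16332754159444166 [519.78068613 184.67913004 406.64307243]
1 [0.196, -0.097, 0.259] [-0.0, 0.0, -0.115]
2 [0.21, -0.06, 0.259] [-0.0, 0.0, -0.115]
3 [0.217, -0.021, 0.259] [-0.0, 0.0, -0.115]
4 [0.218, 0.018, 0.259] [-0.0, 0.0, -0.115]
5 [0.211, 0.057, 0.259] [-0.0, 0.0, -0.115]
6 [0.197, 0.094, 0.259] [-0.0, 0.0, -0.115]
7 [0.177, 0.128, 0.259] [-0.0, 0.0, -0.115]
8 [0.151, 0.157, 0.259] [-0.0, 0.0, -0.115]
9 [0.121, 0.182, 0.259] [-0.0, 0.0, -0.115]
```

Call:
{"api": "apply_moves", "payload": {"targets": [[0.5, [0.2, -0.1, 0.26], [0, 0, -0.115]], [0.2, [0.21, -0.06, 0.26], [0, 0, -0.115]], [0.2, [0.22, -0.02, 0.26], [0, 0, -0.115]], [0.2, [0.22, 0.02, 0.26], [0, 0, -0.115]], [0.2, [0.21, 0.06, 0.26], [0, 0, -0.115]], [0.2, [0.2, 0.1, 0.26], [0, 0, -0.115]], [0.2, [0.18, 0.13, 0.26], [0, 0, -0.115]], [0.2, [0.15, 0.16, 0.26], [0, 0, -0.115]]]}}

```text
t: 8.52
ee_pos: [600.0, 223.2, 302.2]
orientation: [-2.353, -2.081, 0.0]
ft_force: [-0.6, 0.8, -0.2]
width: 52.7
grasp_force: 0.0
```

Call:
{"api": "apply_moves", "payload": {"targets": [[0.2, [0.12, 0.18, 0.26], [0, 0, -0.115]], [0.2, [0, 0, 0], [0, 0, 0]], [0.2, [0, 0, 0], [0, 0, 0]]]}}

```text
t: 8.9
ee_pos: [609.4, 227.6, 290.1]
orientation: [2.167, 2.274, 0.0]
ft_force: [0.1, 0.4, 0.0]
width: 52.7
grasp_force: 0.0
```

```bash
python3 look.py v6 door_handle; python3 plan.py 610.5 228 224 93 4
```

```text
[609.4 227.6 290.1]
door_handle [278.5 216. ] 0.82 [606.1 152.5   0. ]
yaw 92.832729616744 [609.52753228 227.59880312 290.51789275]
1 [0.002, 0.005, 0.333] [0.0, -0.0, -0.0]
2 [0.002, 0.005, 0.333] [0.0, -0.0, -0.0]
3 [0.002, 0.005, 0.333] [0.0, -0.0, -0.0]
4 [0.002, 0.005, 0.333] [0.0, -0.0, -0.0]
```

Call:
{"api": "apply_moves", "payload": {"targets": [[0.2, [0, 0, 0.33], [0, 0, 0]], [0.2, [0, 0, 0.33], [0, 0, 0]], [0.2, [0, 0, 0.33], [0, 0, 0]], [0.2, [0, 0, 0.33], [0, 0, 0]], [-1, [0, 0, 0], [0, 0, 0]], [-1, [0, 0, 0], [0, 0, 0]], [-1, [0, 0, 0], [0, 0, 0]], [-1, [0, 0, 0], [0, 0, 0]]]}}

```text
t: 10.0
ee_pos: [609.9, 227.7, 224.3]
orientation: [2.163, 2.278, 0.002]
ft_force: [0.3, -0.5, -0.7]
width: 16.4
grasp_force: 0.0
```

```bash
cat > arc.py <<'E'
from h import *
import sys
p=T()[:3,3]; print(p,ctrl.get_obs()['ft_force'],ctrl.get_obs()['width'],ctrl.get_obs()['grasp_force'])
a,b,n=float(sys.argv[1]),float(sys.argv[2]),int(sys.argv[3])
th=np.linspace(a,b,n+1); X=-(205*np.sin(th)+25*np.cos(th)); Z=35+205*np.cos(th)-25*np.sin(th)
print(X[0],Z[0]); print(np.round(np.diff(X)/50,2).tolist()); print(np.round(-np.diff(Z)/50,2).tolist()); print(X[-1]-X[0],Z[-1]-Z[0])
E
python3 arc.py 0.1 1.26 16
```

```text
[609.91318939 227.67601456 224.34569826] [ 0.32170701 -0.53627002 -0.73788297] 16.355967340628116 0.0
-45.340954544550414 236.4800184658246
[-0.29, -0.28, -0.28, -0.27, -0.26, -0.24, -0.23, -0.22, -0.2, -0.18, -0.17, -0.15, -0.13, -0.11, -0.09, -0.07]
[0.08, 0.1, 0.12, 0.14, 0.16, 0.17, 0.19, 0.21, 0.22, 0.24, 0.25, 0.26, 0.27, 0.28, 0.29, 0.29]
-157.48298819096254 -162.58981078803816
```

Fingers are still closing; I'll give them two rows, then pull along the arc.

Call:
{"api": "apply_moves", "payload": {"targets": [[-1, [0, 0, 0], [0, 0, 0]], [-1, [0, 0, 0], [0, 0, 0]], [-1, [0, 0, 0], [0, 0, 0]]]}}

```text
t: 10.38
ee_pos: [609.6, 227.6, 223.7]
orientation: [2.163, 2.278, 0.0]
ft_force: [-1.1, 0.4, 0.5]
width: 0.2
grasp_force: 0.0
```

Call:
{"api": "apply_moves", "payload": {"targets": [[-1, [0, -0.29, 0.08], [0, 0, 0]], [-1, [0, -0.28, 0.1], [0, 0, 0]], [-1, [0, -0.28, 0.12], [0, 0, 0]], [-1, [0, -0.27, 0.14], [0, 0, 0]]]}}

```text
t: 10.88
ee_pos: [552.4, 224.6, 201.3]
orientation: [-2.163, -2.278, 0.0]
ft_force: [0.3, -0.5, -1.5]
width: 0.6
grasp_force: 0.0
```

Missed the bar (width 0). I'll look again.

```bash
python3 - <<'E'
from h import *
s=ctrl.get_image('scene')['pixels'];d=ctrl.get_image('side')['pixels'];w=ctrl.get_image('wrist')['pixels']
f=lambda i,x,y:cv2.resize(i[y:y+110,x:x+140],None,fx=2.8,fy=2.8,interpolation=2)
a=np.hstack([f(s,290,120),f(d,170,160)]); b=np.hstack([cv2.resize(w,(392,294)),cv2.resize(cv2.imread('pics/v6.png'),(392,294))])
cv2.imwrite('pics/crop4.png',np.vstack([a[:300],b]))
for n in ('scene','side','wrist'): print(n,ctrl.pinpoint('door_handle',n)[:2])
print(T())
E
```

```text
scene [{'xy': [348.5, 172.5], 'score': 0.71}]
side [{'xy': [218.1, 235.2], 'score': 0.74}]
wrist [{'xy': [383.6, 262.1], 'score': 0.64}]
[[-5.14284658e-02  9.98676272e-01  9.03791236e-04  5.54306181e+02]
 [ 9.98676642e-01  5.14281904e-02  3.25449195e-04  2.24833632e+02]
 [ 2.78538041e-04  9.19332550e-04 -9.99999539e-01  2.02019442e+02]
 [ 0.00000000e+00  0.00000000e+00  0.00000000e+00  1.00000000e+00]]
```

View pics/crop4.png

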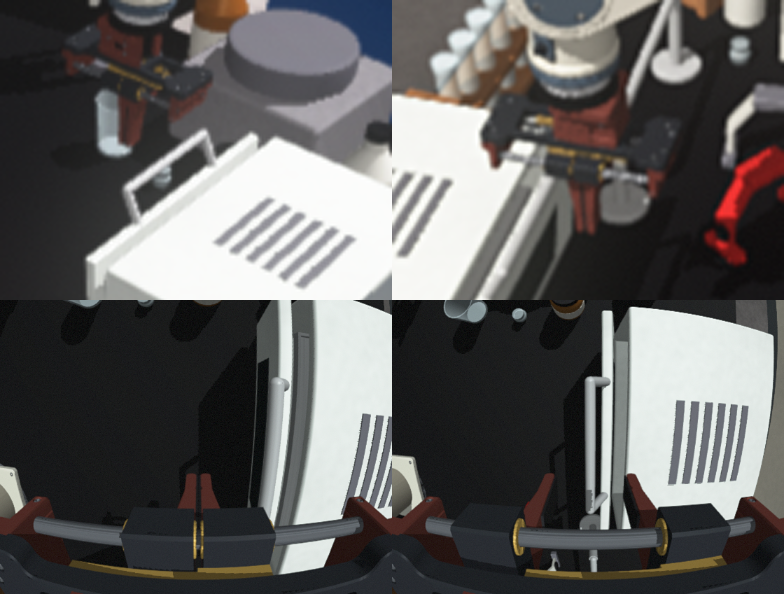

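The wrist pictures (lower row) show the bar to the right of the closed fingers now and between the open fingers in v6, so only the height estimate can be wrong. I'll re-triangulate the high-y end.

```bash
python3 - <<'E'
from h import *
import pickle
np.set_printoptions(precision=1,suppress=True)
M5,i5=pickle.load(open('v5.pkl','rb'));M6,i6=pickle.load(open('v6.pkl','rb'));M=T();w=ctrl.get_image('wrist');s=ctrl.get_image('scene');d=ctrl.get_image('side')
r=[ray(i6,(286,114),M6),ray(w,(399,119),M),ray(i5,(175,115),M5),ray(s,(363.5,167.5))]
for i in range(4):
  for j in range(i): print(j,i,*tri([r[j],r[i]]))
m=[ray(i6,(278.5,216),M6),ray(w,(383.6,262.1),M),ray(i5,(243.6,106.8),M5),ray(s,(348.5,172.5)),ray(d,(218.1,235.2))]
for i in range(5):
  for j in range(i): print('mid',j,i,*tri([m[j],m[i]]))
E
```

```text
0 1 [607.9 310.2 242.8] 0.28967118152509064
0 2 [606.7 310.5 232.1] 1.2702118712132282
1 2 [606.6 308.5 242.5] 1.9206976293964324
0 3 [607.4 310.1 237.9] 0.6088863347419573
1 3 [608.4 309.3 239.1] 1.035047099756788
2 3 [606.1 309.4 237.5] 0.9680948479148187
mid 0 1 [606.5 235.  251.2] 1.479968441682599
mid 0 2 [608.4 228.5 236. ] 2.394439761717423
mid 1 2 [611.6 228.9 236.2] 1.0272368761837984
mid 0 3 [603.5 232.2 251.8] 2.8901757824743064
mid 1 3 [603.5 234.3 251.4] 4.034869067961487
mid 2 3 [608.4 224.1 259.2] 2.2888271876697677
mid 0 4 [607.4 234.1 249.3] 1.8283728303364208
mid 1 4 [608.  235.7 249.4] 0.4727466759609683
mid 2 4 [611.5 228.1 241.8] 0.9586143026344692
mid 3 4 [604.  234.4 250.9] 4.599534881744972
```

Call:
{"api": "apply_moves", "payload": {"targets": [[0.5, [0, 0, -0.88], [0, 0, 0]], [0.5, [0, 0, -0.88], [0, 0, 0]], [0.5, [0, 0.55, 0], [0, 0, 0]], [0.5, [0, 0.55, 0], [0, 0, 0]], [0.5, [0, 0, 0.48], [0, 0, 0]], [0.5, [0, 0, 0.48], [0, 0, 0]], [0.5, [0, 0, 0.48], [0, 0, 0]], [0.5, [0, 0, 0], [0, 0, 0]]]}}

```text
t: 12.32
ee_pos: [607.6, 227.0, 215.7]
orientation: [-2.162, -2.276, 0.006]
ft_force: [-0.3, -0.1, 0.2]
width: 66.1
grasp_force: 0.0
```

```bash
python3 - <<'E'
from h import *
s=ctrl.get_image('scene')['pixels'];d=ctrl.get_image('side')['pixels'];w=ctrl.get_image('wrist')['pixels']
f=lambda i,x,y:cv2.resize(i[y:y+75,x:x+100],None,fx=3.92,fy=3.92,interpolation=2)
a=np.hstack([f(s,310,125),f(d,185,175)]); b=cv2.resize(w[80:380,:],(560,300))
b=cv2.copyMakeBorder(b,0,0,0,a.shape[1]-560,0)
cv2.imwrite('pics/crop5.png',np.vstack([a,b])); o=ctrl.get_obs(); print(o['ee_pos'],o['ft_force'],o['width'])
E
```

```text
[609.39266777 227.71441491 218.8466674 ] [ 0.89165474 -0.09706103  0.77595314] 65.90970138017394
```

View pics/crop5.png

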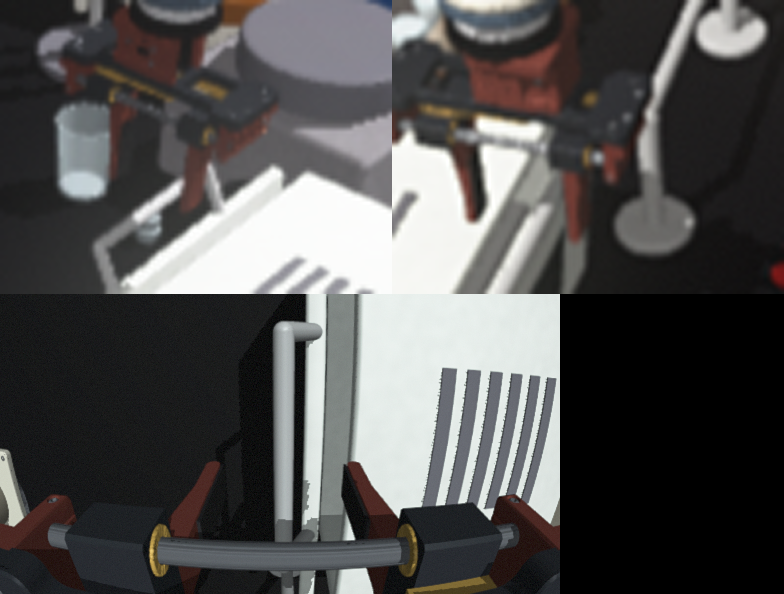

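The bar does run between the open fingers, behind the inner finger in the scene crop at (185,185). I'll close here with more depth and watch the width.

Call:
{"api": "apply_moves", "payload": {"targets": [[-1, [0, 0, 0], [0, 0, 0]], [-1, [0, 0, 0], [0, 0, 0]], [-1, [0, 0, 0], [0, 0, 0]], [-1, [0, 0, 0], [0, 0, 0]], [-1, [0, 0, 0], [0, 0, 0]], [-1, [0, 0, 0], [0, 0, 0]], [-1, [0, 0, 0], [0, 0, 0]]]}}

```text
t: 13.35
ee_pos: [608.6, 227.5, 217.7]
orientation: [-2.163, -2.278, 0.0]
ft_force: [-0.0, 0.2, -0.3]
width: 1.4
grasp_force: 0.0
```

Call:
{"api": "apply_moves", "payload": {"targets": [[-1, [0, 0, 0], [0, 0, 0]]]}}

```text
t: 13.48
ee_pos: [608.6, 227.5, 217.7]
orientation: [-2.163, -2.278, 0.0]
ft_force: [0.2, 0.4, -0.0]
width: 0.5
grasp_force: 0.0
```

```bash
python3 - <<'E'
from h import *
np.set_printoptions(precision=1,suppress=True)
s=ctrl.get_image('scene'); d=ctrl.get_image('side'); V=np.array(s['view']);K=np.array(s['camera_matrix'])
def pr(p,im):
    q=np.array(im['view'])@np.r_[p,1]; q=np.array(im['camera_matrix'])@q[:3]; return q[:2]/q[2]
p=T()[:3,3]; print('tcp',pr(p,s),pr(p,d))
o,r=ray(s,(357.2,172.2)); print(o+r*(608-o[0])/r[0])
w=ctrl.get_image('wrist')
for n,im in (('s',s),('d',d),('w',w)): cv2.imwrite(f'pics/n{n}.png',im['pixels'])
a=cv2.resize(s['pixels'][150:210,320:400],None,fx=4.9,fy=4.9,interpolation=2);b=cv2.resize(d['pixels'][200:260,190:270],None,fx=4.9,fy=4.9,interpolation=2)
c=cv2.resize(w['pixels'][80:380],(560,300)); 
for i in range(4): pass
cv2.imwrite('pics/crop6.png',np.vstack([np.hstack([a,b]),cv2.copyMakeBorder(c,0,0,0,784-560,0)]))
# bar length check: near/far ends in v6-type view at different z
for z in (200,210,220,230,240): print(z,[atz(*ray(w,c,T()),z) for c in [(284,110),(284,115)]][0])
E
```

```text
tcp [348.7 182. ] [220.3 241.6]
[608.  272.7 236.4]
200 [605.2 312.8 200. ]
210 [605.2 312.7 210. ]
220 [605.2 312.5 220. ]
230 [605.1 312.4 230. ]
240 [605.1 312.2 240. ]
```

View pics/crop6.png

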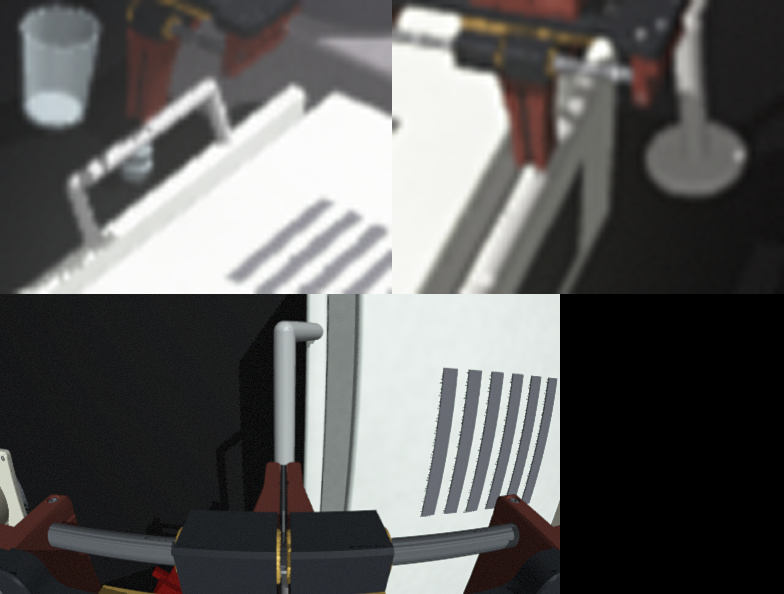

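The fingertips in crop6 end just above the bar: scene (348,174) where the stated TCP would project to (349,182). So the tips look higher than the stated TCP. I'll quantify it.

```bash
python3 - <<'E'
from h import *
np.set_printoptions(precision=1,suppress=True)
s=ctrl.get_image('scene'); d=ctrl.get_image('side')
def pr(p,im):
    q=np.array(im['view'])@np.r_[p,1]; q=np.array(im['camera_matrix'])@q[:3]; return q[:2]/q[2]
c=np.array([609.4,227.7,218.8]);u=np.array([.9987,.051,0])
for dz in (0,10,20,30):
    print(dz,'in',pr(c+u*38+[0,0,dz],s),pr(c+u*38+[0,0,dz],d),'out',pr(c-u*38+[0,0,dz],d), 'shut',pr(T()[:3,3]+[0,0,dz],s),pr(T()[:3,3]+[0,0,dz],d))
print('seen in tip s (358.5,178), d (205.4,230.6), out d (231.7,236.2)')
print(tri([ray(s,(358.5,178)),ray(d,(205.4,230.6))]))
print('side bar pts', tri([ray(s,(334.5,187)),ray(d,(210,255))]))
E
```

```text
0 in [358.  186.2] [207.1 239. ] out [232.9 243.7] shut [348.7 182. ] [220.3 241.6]
10 in [358.4 183.9] [206.8 236.3] out [232.6 241.1] shut [349.  179.7] [220. 239.]
20 in [358.7 181.5] [206.4 233.7] out [232.4 238.4] shut [349.2 177.3] [219.7 236.4]
30 in [359.  179.1] [206. 231.] out [232.1 235.8] shut [349.5 174.9] [219.3 233.7]
seen in tip s (358.5,178), d (205.4,230.6), out d (231.7,236.2)
(array([646.4, 230.5, 251.9]), np.float64(1.832017955617954))
side bar pts (array([600.1, 227.7, 182.5]), np.float64(40.61375360943764))
```

Physical tips look about 30 mm above the reported TCP. I'll confirm by a gentle touch of the free bench at about (500,222).

Call:
{"api": "apply_moves", "payload": {"targets": [[-1, [0, -0.75, 0], [0, 0, 0]], [-1, [0, -0.75, 0], [0, 0, 0]], [-1, [0, -0.75, 0], [0, 0, 0]], [-1, [0, 0, 0.9], [0, 0, 0]], [-1, [0, 0, 0.9], [0, 0, 0]], [-1, [0, 0, 0.9], [0, 0, 0]], [-1, [0, 0, 0.9], [0, 0, 0]], [-1, [0, 0, 0.3], [0, 0, 0]]]}}

```text
t: 14.72
ee_pos: [494.7, 221.0, 20.5]
orientation: [-2.162, -2.277, 0.006]
ft_force: [-0.4, -0.3, 0.2]
width: 0.6
grasp_force: 0.0
```

Call:
{"api": "apply_moves", "payload": {"targets": [[-1, [0, 0, 0.1], [0, 0, 0]], [-1, [0, 0, 0.1], [0, 0, 0]], [-1, [0, 0, 0], [0, 0, 0]]]}}

```text
t: 15.1
ee_pos: [497.0, 222.0, 13.6]
orientation: [2.163, 2.277, 0.002]
ft_force: [-0.1, 0.1, 0.2]
width: 0.3
grasp_force: 0.0
```

```bash
python3 - <<'E'
from h import *
o=ctrl.get_obs(); print(o['ee_pos'],o['ft_force'],o['width'])
s=ctrl.get_image('scene'); d=ctrl.get_image('side')
def pr(p,im):
    q=np.array(im['view'])@np.r_[p,1]; q=np.array(im['camera_matrix'])@q[:3]; return q[:2]/q[2]
P=np.array(o['ee_pos'])
for n,im in (('s',s),('d',d)):
    for dz in (0,30,200):print(n,dz,pr(P+[0,0,dz],im))
    # red-brown finger pixels near
    u,v=pr(P,im).astype(int); hsv=cv2.cvtColor(im['pixels'],cv2.COLOR_BGR2HSV); m=((hsv[...,0]<12)|(hsv[...,0]>172))&(hsv[...,1]>90)&(hsv[...,2]>40)
    mm=np.zeros_like(m); mm[v-40:v+20,u-15:u+15]=m[v-40:v+20,u-15:u+15]; r=np.where(mm); print('lowest finger row',r[0].max(),'cols',r[1][r[0]>=r[0].max()-1])
E
```

```text
[497.00099478 222.0184869   13.64177883] [-0.08687628  0.09687373  0.21016732] 0.330139255513795
s 0 [320.4507161  212.86355297]
s 30 [320.85214664 206.94303016]
s 200 [323.31671575 170.59418191]
lowest finger row 206 cols [321 322 321]
d 0 [261.16042719 297.34239854]
d 30 [260.83582799 290.75958609]
d 200 [258.8174462  249.82717298]
lowest finger row 292 cols [258 259 260 261 262 263 261 262]
```

Call:
{"api": "apply_moves", "payload": {"targets": [[-1, [0, 0, 0.1], [0, 0, 0]], [-1, [0, 0, 0.1], [0, 0, 0]], [-1, [0, 0, 0], [0, 0, 0]]]}}

```text
t: 15.58
ee_pos: [495.8, 221.5, 2.2]
orientation: [-2.163, -2.278, 0.001]
ft_force: [-0.4, 0.3, -0.3]
width: 0.6
grasp_force: 0.0
```

Call:
{"api": "apply_moves", "payload": {"targets": [[-1, [0, 0, 0.1], [0, 0, 0]], [-1, [0, 0, 0], [0, 0, 0]], [-1, [0, 0, 0], [0, 0, 0]]]}}

```text
t: 15.95
ee_pos: [496.2, 221.7, -2.4]
orientation: [-2.163, -2.278, 0.0]
ft_force: [0.1, -0.6, 0.2]
width: 0.5
grasp_force: 0.0
```

Call:
{"api": "apply_moves", "payload": {"targets": [[-1, [0, 0, 0.1], [0, 0, 0]], [-1, [0, 0, 0.1], [0, 0, 0]], [-1, [0, 0, 0], [0, 0, 0]]]}}

```text
t: 16.32
ee_pos: [495.8, 221.5, -12.9]
orientation: [-2.163, -2.278, 0.001]
ft_force: [-0.1, 0.1, 0.3]
width: 0.3
grasp_force: 0.0
```

Call:
{"api": "apply_moves", "payload": {"targets": [[-1, [0, 0, 0.06], [0, 0, 0]], [-1, [0, 0, 0], [0, 0, 0]]]}}

```text
t: 16.58
ee_pos: [496.1, 221.6, -15.5]
orientation: [-2.163, -2.278, 0.001]
ft_force: [-0.3, -0.1, -0.6]
width: 0.5
grasp_force: 0.0
```

Call:
{"api": "apply_moves", "payload": {"targets": [[-1, [0, 0, 0.06], [0, 0, 0]], [-1, [0, 0, 0], [0, 0, 0]]]}}

```text
t: 16.82
ee_pos: [496.1, 221.6, -18.5]
orientation: [-2.163, -2.278, 0.0]
ft_force: [-0.2, -0.6, 0.4]
width: 0.4
grasp_force: 0.0
```

Call:
{"api": "apply_moves", "payload": {"targets": [[-1, [0, 0, 0.05], [0, 0, 0]], [-1, [0, 0, 0], [0, 0, 0]]]}}

```text
t: 17.08
ee_pos: [496.1, 221.6, -21.0]
orientation: [-2.163, -2.278, 0.0]
ft_force: [-0.2, -0.2, -0.4]
width: 0.3
grasp_force: 0.0
```

Call:
{"api": "apply_moves", "payload": {"targets": [[-1, [0, 0, 0.05], [0, 0, 0]], [-1, [0, 0, 0], [0, 0, 0]]]}}

```text
t: 17.32
ee_pos: [496.1, 221.6, -23.5]
orientation: [-2.163, -2.278, 0.0]
ft_force: [-0.5, 0.2, 0.4]
width: 0.5
grasp_force: 0.0
```

Call:
{"api": "apply_moves", "payload": {"targets": [[-1, [0, 0, 0.03], [0, 0, 0]], [-1, [0, 0, 0], [0, 0, 0]]]}}

```text
t: 17.58
ee_pos: [496.2, 221.7, -24.9]
orientation: [-2.163, -2.278, 0.0]
ft_force: [-0.2, 0.2, 0.5]
width: 0.4
grasp_force: 0.0
```

Call:
{"api": "apply_moves", "payload": {"targets": [[-1, [0, 0, 0.03], [0, 0, 0]], [-1, [0, 0, 0], [0, 0, 0]]]}}

```text
t: 17.82
ee_pos: [496.2, 221.6, -26.4]
orientation: [-2.163, -2.278, 0.0]
ft_force: [-0.6, -0.9, 0.3]
width: 0.3
grasp_force: 0.0
```

Call:
{"api": "apply_moves", "payload": {"targets": [[-1, [0, 0, 0.04], [0, 0, 0]], [-1, [0, 0, 0], [0, 0, 0]]]}}

```text
t: 18.08
ee_pos: [496.1, 221.7, -28.5]
orientation: [-2.163, -2.278, 0.0]
ft_force: [0.2, -0.5, 0.5]
width: 0.1
grasp_force: 0.0
```

Call:
{"api": "apply_moves", "payload": {"targets": [[-1, [0, 0, 0.03], [0, 0, 0]], [-1, [0, 0, 0], [0, 0, 0]]]}}

```text
t: 18.32
ee_pos: [496.2, 221.7, -29.9]
orientation: [-2.163, -2.278, 0.0]
ft_force: [-0.8, 0.3, 0.2]
width: 0.7
grasp_force: 0.0
```

Call:
{"api": "apply_moves", "payload": {"targets": [[-1, [0, 0, 0.03], [0, 0, 0]], [-1, [0, 0, 0], [0, 0, 0]]]}}

```text
t: 18.58
ee_pos: [496.2, 221.7, -31.4]
orientation: [-2.163, -2.278, 0.0]
ft_force: [0.5, 0.1, -0.5]
width: 0.1
grasp_force: 0.0
```

Call:
{"api": "apply_moves", "payload": {"targets": [[-1, [0, 0, 0.03], [0, 0, 0]], [-1, [0, 0, 0], [0, 0, 0]]]}}

```text
t: 18.82
ee_pos: [496.2, 221.7, -32.9]
orientation: [-2.163, -2.278, 0.0]
ft_force: [0.0, -1.0, -0.1]
width: 0.5
grasp_force: 0.0
```

Call:
{"api": "apply_moves", "payload": {"targets": [[-1, [0, 0, 0.03], [0, 0, 0]], [-1, [0, 0, 0], [0, 0, 0]]]}}

```text
t: 19.08
ee_pos: [496.2, 221.7, -34.4]
orientation: [-2.163, -2.278, 0.0]
ft_force: [0.2, 0.3, -1.0]
width: 0.6
grasp_force: 0.0
```

Call:
{"api": "apply_moves", "payload": {"targets": [[-1, [0, 0, 0.03], [0, 0, 0]], [-1, [0, 0, 0], [0, 0, 0]]]}}

```text
t: 19.32
ee_pos: [496.2, 221.7, -35.9]
orientation: [-2.163, -2.278, 0.0]
ft_force: [0.1, -1.1, 0.7]
width: 0.3
grasp_force: 0.0
```

Call:
{"api": "apply_moves", "payload": {"targets": [[-1, [0, 0, 0.03], [0, 0, 0]], [-1, [0, 0, 0], [0, 0, 0]]]}}

```text
t: 19.58
ee_pos: [496.4, 221.7, -36.6]
orientation: [2.163, 2.278, 0.0]
ft_force: [-2.7, 0.0, 7.9]
width: 0.7
grasp_force: 4.4
```

Contact comes at reported z = −36, so the real fingertips sit 36 mm above the reported TCP, while x and y are right. From here on, reported z = tip z − 36. Back to the handle.

Call:
{"api": "apply_moves", "payload": {"targets": [[0.2, [0, 0, -0.95], [0, 0, 0]], [0.2, [0, 0, -0.95], [0, 0, 0]], [0.2, [0, 0, -0.95], [0, 0, 0]], [0.2, [0, 0, -0.95], [0, 0, 0]], [0.2, [0, 0, -0.95], [0, 0, 0]], [0.2, [0, 0, -0.95], [0, 0, 0]], [0.2, [0, 0.75, 0], [0, 0, 0]], [0.2, [0, 0.75, 0], [0, 0, 0]]]}}

```text
t: 20.58
ee_pos: [572.2, 225.8, 249.0]
orientation: [2.162, 2.278, 0.003]
ft_force: [-0.2, 0.3, 0.4]
width: 52.8
grasp_force: 0.0
```

Call:
{"api": "apply_moves", "payload": {"targets": [[0.2, [0, 0.75, 0], [0, 0, 0]], [0.2, [0, 0, 0.32], [0, 0, 0]], [0.2, [0, 0, 0.32], [0, 0, 0]], [0.2, [0, 0, 0.32], [0, 0, 0]], [0.2, [0, 0, 0.26], [0, 0, 0]], [0.2, [0, 0, 0], [0, 0, 0]]]}}

```text
t: 21.32
ee_pos: [607.5, 227.3, 185.3]
orientation: [-2.162, -2.277, 0.003]
ft_force: [-0.2, 1.0, -0.3]
width: 52.5
grasp_force: 0.0
```

Call:
{"api": "apply_moves", "payload": {"targets": [[-1, [0, 0, 0], [0, 0, 0]], [-1, [0, 0, 0], [0, 0, 0]], [-1, [0, 0, 0], [0, 0, 0]], [-1, [0, 0, 0], [0, 0, 0]], [-1, [0, 0, 0], [0, 0, 0]], [-1, [0, 0, 0], [0, 0, 0]], [-1, [0, 0, 0], [0, 0, 0]]]}}

```text
t: 22.2
ee_pos: [608.8, 227.5, 186.8]
orientation: [2.163, 2.278, 0.001]
ft_force: [0.0, -0.1, 2.2]
width: 11.4
grasp_force: 30.0
```

Gripped (11.4 mm, 30 N). Pulling along the arc.

Call:
{"api": "apply_moves", "payload": {"targets": [[-1, [0, -0.29, 0.08], [0, 0, 0]], [-1, [0, -0.28, 0.1], [0, 0, 0]], [-1, [0, -0.28, 0.12], [0, 0, 0]], [-1, [0, -0.27, 0.14], [0, 0, 0]]]}}

```text
t: 22.7
ee_pos: [551.6, 224.9, 164.4]
orientation: [-2.163, -2.278, -0.001]
ft_force: [4.3, 2.5, 0.2]
width: 11.3
grasp_force: 30.0
```

Call:
{"api": "apply_moves", "payload": {"targets": [[-1, [0, -0.26, 0.16], [0, 0, 0]], [-1, [0, -0.24, 0.17], [0, 0, 0]], [-1, [0, -0.23, 0.19], [0, 0, 0]], [-1, [0, -0.22, 0.21], [0, 0, 0]], [-1, [0, -0.2, 0.22], [0, 0, 0]]]}}

```text
t: 23.32
ee_pos: [495.4, 222.1, 116.6]
orientation: [2.163, 2.278, 0.003]
ft_force: [7.5, 4.3, -3.9]
width: 11.1
grasp_force: 30.0
```

```bash
python3 - <<'E'
from h import *
o=ctrl.get_obs();p=np.array(o['ee_pos']);print(p,o['ft_force'],o['width'])
X=(p[:2]-[656.5,230.5])@[.9987,.051]; Z=p[2]+36+15-35
print(X,Z,np.arctan2(-X,Z)-np.arctan2(25,205),np.hypot(X,Z))
E
```

```text
[495.40396182 222.14759396 116.61099193] [ 7.49376041  4.33263869 -3.91354393] 11.128927863650844
-161.31258603990176 132.6109919278565 0.761387399505193 208.82391049630962
```

Call:
{"api": "apply_moves", "payload": {"targets": [[-1, [0, -0.18, 0.24], [0, 0, 0]], [-1, [0, -0.17, 0.25], [0, 0, 0]], [-1, [0, -0.15, 0.26], [0, 0, 0]], [-1, [0, -0.13, 0.27], [0, 0, 0]]]}}

```text
t: 23.82
ee_pos: [465.6, 220.7, 66.1]
orientation: [2.161, 2.277, 0.007]
ft_force: [11.5, 1.6, -2.6]
width: 11.1
grasp_force: 30.0
```

Call:
{"api": "apply_moves", "payload": {"targets": [[-1, [0, -0.11, 0.28], [0, 0, 0]], [-1, [0, -0.09, 0.29], [0, 0, 0]], [-1, [0, -0.06, 0.25], [0, 0, 0]], [-1, [0, 0, 0], [0, 0, 0]], [-1, [0, 0, 0], [0, 0, 0]]]}}

```text
t: 24.45
ee_pos: [455.6, 221.2, 26.4]
orientation: [2.16, 2.275, 0.014]
ft_force: [14.0, 3.5, 1.0]
width: 11.4
grasp_force: 30.0
```

```bash
cat > th.py <<'E'
from h import *
o=ctrl.get_obs();p=np.array(o['ee_pos']);print(p,o['ft_force'],o['width'],o['t'])
X=(p[:2]-[656.5,230.5])@[.9987,.051]; Z=p[2]+36+15-35
print(X,Z,np.arctan2(-X,Z)-np.arctan2(25,205),np.hypot(X,Z))
E
python3 th.py
```

```text
[455.61419659 221.19880227  26.44139934] [14.02936552  3.49682811  0.95296881] 11.35421829019494 24.45
-201.09901295276038 42.44139934422395 1.2414492995587412 205.52879454925622
```

Door at about 1.24 rad. Release, lift, and turn towards yaw 0 for a look at the carriage.

Call:
{"api": "apply_moves", "payload": {"targets": [[-0.3, [0, 0, 0], [0, 0, 0]], [-0.3, [0, 0, 0], [0, 0, 0]], [-0.3, [0, 0, 0], [0, 0, 0]], [-0.3, [0, 0, -0.5], [0, 0, 0]], [0, [0, 0, -0.9], [0, 0, 0]], [0, [0, 0, -0.9], [0, 0, 0]], [0.3, [0, 0, -0.9], [0, 0, 0]], [0.3, [0, 0, 0], [0, 0, 0]]]}}

```text
t: 25.45
ee_pos: [451.9, 219.9, 187.8]
orientation: [2.162, 2.277, 0.007]
ft_force: [-0.0, -0.1, -0.5]
width: 56.6
grasp_force: 0.0
```

```bash
python3 plan.py 520 150 370 0 9
```

```text
yaw 92.95776849099387 [451.91587315 219.91745592 187.84736679]
1 [-0.162, 0.145, -0.404] [0.0, -0.0, 0.115]
2 [-0.134, 0.172, -0.404] [0.0, -0.0, 0.115]
3 [-0.101, 0.193, -0.404] [0.0, -0.0, 0.115]
4 [-0.065, 0.208, -0.404] [0.0, -0.0, 0.115]
5 [-0.027, 0.216, -0.404] [0.0, -0.0, 0.115]
6 [0.012, 0.217, -0.404] [0.0, -0.0, 0.115]
7 [0.05, 0.212, -0.404] [0.0, -0.0, 0.115]
8 [0.087, 0.199, -0.405] [0.0, -0.0, 0.115]
9 [0.121, 0.18, -0.405] [0.0, -0.0, 0.115]
```

Call:
{"api": "apply_moves", "payload": {"targets": [[0.6, [-0.16, 0.14, -0.4], [0, 0, 0.115]], [0.6, [-0.13, 0.17, -0.4], [0, 0, 0.115]], [0.6, [-0.1, 0.19, -0.4], [0, 0, 0.115]], [0.6, [-0.06, 0.21, -0.4], [0, 0, 0.115]], [0.6, [-0.03, 0.22, -0.4], [0, 0, 0.115]], [0.6, [0.01, 0.22, -0.4], [0, 0, 0.115]], [0.6, [0.05, 0.21, -0.4], [0, 0, 0.115]], [0.6, [0.09, 0.2, -0.4], [0, 0, 0.115]]]}}

```text
t: 26.45
ee_pos: [510.7, 156.8, 343.5]
orientation: [3.129, 0.269, -0.007]
ft_force: [0.6, 0.4, 0.4]
width: 70.3
grasp_force: 0.0
```

Call:
{"api": "apply_moves", "payload": {"targets": [[0.6, [0.12, 0.18, -0.4], [0, 0, 0.115]], [0.6, [0, 0, 0], [0, 0, 0]], [0.6, [0, 0, 0], [0, 0, 0]]]}}

```text
t: 26.82
ee_pos: [518.1, 149.6, 363.1]
orientation: [3.141, -0.0, -0.005]
ft_force: [0.3, -0.4, 0.5]
width: 70.4
grasp_force: 0.0
```

```bash
python3 look.py v7 door_handle door_hinge carriage H1 T1; python3 - <<'E'
from h import *
import pickle
np.set_printoptions(precision=1,suppress=True)
M,w=pickle.load(open('v7.pkl','rb'))
k=ctrl.masks_of('carriage','wrist')
for m in k[:2]: print('carr',m['score'],m['bbox'],m['region'].sum())
pts=[]
if k:
    c=max(cv2.findContours(k[0]['region'].astype('uint8'),0,1)[0],key=cv2.contourArea)[:,0]
    W=np.array([atz(*ray(w,q,M),127)[:2] for q in c]).astype(np.float32); r=cv2.minAreaRect(W); print(r); print('box',cv2.boxPoints(r))
for n in('scene','side'):
    im=ctrl.get_image(n)
    for q in ('carriage','door_handle'):
        for e in ctrl.pinpoint(q,n)[:1]: print(n,q,e['xy'],e['score'],atz(*ray(im,e['xy']),118 if q=='carriage' else 77))
E
python3 plan.py 457 -406 120 -11.5 16 | head -1
```

```text
[518.1 149.6 363.1]
door_handle [236.6 208. ] 0.93 [432.5 234.6   0. ]
door_handle [531.3 146.3] 0.62 [ 572.3 -379.3    0. ]
carriage [227.1 116.1] 0.84 [597.4 246.5   0. ]
H1 [394.  198.7] 0.77 [451.  -55.6   0. ]
T1 [551.3 208.6] 0.76 [ 433.8 -482.6    0. ]
T1 [533.5 201.1] 0.74 [ 451.  -412.2    0. ]
T1 [127.8 254.6] 0.63 [332.7 470.8   0. ]
carr 0.91 [121.6, 56.9, 341.0, 183.6] 23647
carr 0.34 [527.5, 138.8, 545.0, 152.3] 157
((592.6386108398438, 227.99200439453125), (154.31593322753906, 302.7564392089844), 2.785494327545166)
box [[508.2 375.4]
 [522.9  73. ]
 [677.1  80.5]
 [662.3 382.9]]
scene carriage [345.0, 197.5] 0.96 [580.6 255.8 118. ]
scene door_handle [309.7, 192.0] 0.94 [430.9 228.4  77. ]
side carriage [227.8, 262.5] 0.66 [601.9 208.9 118. ]
side door_handle [274.8, 284.4] 0.88 [455.7 213.7  77. ]
yaw -0.19207256550946344 [519.25481695 149.64838611 365.24152522]
```

Carriage found: front edge at x≈515.5, yaw 2.8°, in line with the given geometry, and the door is down. I'll check clearances round the stack (bottle, white box) and plan the transfer.

```bash
python3 - <<'E'
from h import *
import pickle
np.set_printoptions(precision=1,suppress=True)
M,w=pickle.load(open('v1.pkl','rb'));M2,w2=pickle.load(open('v2.pkl','rb'))
for q in [(385,60),(444,192),(450,60),(460,205)]: print(q,atz(*ray(w,q,M),0))
for q in [(500,213),(505,150)]: print(q,atz(*ray(w2,q,M2),0))
print('bottle top tri',tri([ray(w,(427,38),M),ray(w2,(517,99),M2)]))
E
python3 plan.py 457 -406 150 -11.5 13
```

```text
(385, 60) [ 594.5 -487.3    0. ]
(444, 192) [ 383.  -605.1    0. ]
(450, 60) [ 608.6 -603.6    0. ]
(460, 205) [ 359.8 -642.3    0. ]
(500, 213) [ 386.5 -605.4    0. ]
(505, 150) [ 513.4 -595.5    0. ]
bottle top tri (array([ 598.5, -490.5,  151.6]), np.float64(0.3805135941343665))
yaw -0.19207256550946344 [519.25481695 149.64838611 365.24152522]
1 [-0.093, 0.855, 0.331] [-0.0, -0.0, 0.01]
2 [-0.08, 0.856, 0.331] [-0.0, -0.0, 0.01]
3 [-0.067, 0.858, 0.331] [-0.0, -0.0, 0.01]
4 [-0.054, 0.859, 0.331] [-0.0, -0.0, 0.01]
5 [-0.041, 0.859, 0.331] [-0.0, -0.0, 0.01]
6 [-0.028, 0.86, 0.331] [-0.0, -0.0, 0.01]
7 [-0.015, 0.86, 0.331] [-0.0, -0.0, 0.01]
8 [-0.002, 0.86, 0.331] [-0.0, -0.0, 0.01]
9 [0.011, 0.86, 0.331] [-0.0, -0.0, 0.01]
10 [0.024, 0.86, 0.331] [-0.0, -0.0, 0.01]
11 [0.037, 0.859, 0.331] [-0.0, -0.0, 0.01]
12 [0.051, 0.859, 0.331] [-0.0, -0.0, 0.01]
13 [0.064, 0.858, 0.331] [-0.0, -0.0, 0.01]
```

Call:
{"api": "apply_moves", "payload": {"targets": [[0.8, [-0.09, 0.86, 0.33], [0, 0, 0.01]], [0.8, [-0.08, 0.86, 0.33], [0, 0, 0.01]], [0.8, [-0.07, 0.86, 0.33], [0, 0, 0.01]], [0.8, [-0.05, 0.86, 0.33], [0, 0, 0.01]], [0.8, [-0.04, 0.86, 0.33], [0, 0, 0.01]], [0.8, [-0.03, 0.86, 0.33], [0, 0, 0.01]], [0.8, [-0.02, 0.86, 0.33], [0, 0, 0.01]], [0.8, [0, 0.86, 0.33], [0, 0, 0.01]]]}}

```text
t: 28.48
ee_pos: [480.0, -194.3, 232.9]
orientation: [3.135, -0.203, 0.001]
ft_force: [0.3, -0.2, 0.4]
width: 79.1
grasp_force: 0.0
```

Call:
{"api": "apply_moves", "payload": {"targets": [[0.8, [0.01, 0.86, 0.33], [0, 0, 0.01]], [0.8, [0.02, 0.86, 0.33], [0, 0, 0.01]], [0.8, [0.04, 0.86, 0.33], [0, 0, 0.01]], [0.8, [0.05, 0.86, 0.33], [0, 0, 0.01]], [0.8, [0.06, 0.86, 0.33], [0, 0, 0.01]], [0.8, [0, 0, 0], [0, 0, 0]], [0.8, [0, 0, 0], [0, 0, 0]], [0.8, [0, 0, 0], [0, 0, 0]]]}}

```text
t: 29.48
ee_pos: [455.1, -405.6, 151.3]
orientation: [3.125, -0.324, 0.001]
ft_force: [0.9, 0.2, -0.2]
width: 79.1
grasp_force: 0.0
```

```bash
python3 plan.py 457 -406 48 -11.5 4
```

```text
yaw -11.824713179709523 [ 455.13899841 -405.62776985  151.26194892]
1 [0.009, -0.0, 0.516] [0.0, -0.0, -0.001]
2 [0.009, -0.0, 0.516] [0.0, -0.0, -0.001]
3 [0.009, -0.0, 0.516] [0.0, -0.0, -0.001]
4 [0.009, -0.0, 0.516] [0.0, -0.0, -0.001]
```

Call:
{"api": "apply_moves", "payload": {"targets": [[0.8, [0.01, 0, 0.52], [0, 0, 0]], [0.8, [0.01, 0, 0.52], [0, 0, 0]], [0.8, [0.01, 0, 0.52], [0, 0, 0]], [0.8, [0.01, 0, 0.51], [0, 0, 0]], [-1, [0, 0, 0], [0, 0, 0]], [-1, [0, 0, 0], [0, 0, 0]], [-1, [0, 0, 0], [0, 0, 0]], [-1, [0, 0, 0], [0, 0, 0]]]}}

```text
t: 30.48
ee_pos: [457.5, -407.7, 48.6]
orientation: [3.123, -0.325, 0.003]
ft_force: [0.6, 1.4, 5.2]
width: 53.9
grasp_force: 29.9
```

Call:
{"api": "apply_moves", "payload": {"targets": [[-1, [0, 0, 0], [0, 0, 0]], [-1, [0, 0, -0.2], [0, 0, 0]], [-1, [0, 0, -0.4], [0, 0, 0]], [-1, [0, 0, -0.9], [0, 0, 0]], [-1, [0, 0, -0.9], [0, 0, 0]], [-1, [0, 0, -0.8], [0, 0, 0]]]}}

```text
t: 31.22
ee_pos: [456.7, -407.1, 210.3]
orientation: [3.124, -0.326, 0.002]
ft_force: [0.6, 0.2, -1.6]
width: 53.9
grasp_force: 29.9
```

```bash
python3 - <<'E'
from h import *
np.set_printoptions(precision=1,suppress=True)
M=T();o=ctrl.get_obs();print(o['width'],o['grasp_force'],o['ft_force'])
s=ctrl.get_image('scene')
for n in('T1',):
    for e in ctrl.masks_of(n,'scene')[:4]: print(e['score'],e['bbox'])
E
python3 plan.py 576.8 318.5 200 3 16
```

```text
53.93184506404869 29.8515585064888 [ 0.6  0.2 -1.6]
0.71 [153.0, 224.8, 184.9, 264.9]
0.68 [161.1, 269.6, 195.7, 306.5]
0.53 [224.9, 243.2, 308.5, 332.8]
0.5 [179.5, 302.4, 191.5, 311.9]
yaw -11.902148277105093 [ 458.9595052  -409.18848278  213.57098137]
1 [-0.044, -0.921, 0.012] [0.0, -0.0, -0.01]
2 [-0.029, -0.921, 0.012] [0.0, -0.0, -0.01]
3 [-0.014, -0.921, 0.013] [0.0, -0.0, -0.01]
4 [0.001, -0.922, 0.013] [0.0, -0.0, -0.01]
5 [0.016, -0.921, 0.013] [0.0, -0.0, -0.01]
6 [0.031, -0.921, 0.014] [0.0, -0.0, -0.01]
7 [0.046, -0.92, 0.014] [0.0, -0.0, -0.01]
8 [0.061, -0.919, 0.014] [0.0, -0.0, -0.01]
9 [0.076, -0.918, 0.015] [0.0, -0.0, -0.01]
10 [0.091, -0.917, 0.015] [0.0, -0.0, -0.01]
11 [0.106, -0.915, 0.015] [0.0, -0.0, -0.01]
12 [0.121, -0.914, 0.016] [0.0, -0.0, -0.01]
13 [0.136, -0.911, 0.016] [0.0, -0.0, -0.01]
14 [0.151, -0.909, 0.016] [0.0, -0.0, -0.01]
15 [0.165, -0.907, 0.016] [0.0, -0.0, -0.01]
16 [0.18, -0.904, 0.017] [0.0, -0.0, -0.01]
```

T3 is gripped (53.9 mm, 1.6 N ≈ one trough). Carrying it to the far slot.

Call:
{"api": "apply_moves", "payload": {"targets": [[-1, [-0.04, -0.92, 0.01], [0, 0, -0.01]], [-1, [-0.03, -0.92, 0.01], [0, 0, -0.01]], [-1, [-0.01, -0.92, 0.01], [0, 0, -0.01]], [-1, [0, -0.92, 0.01], [0, 0, -0.01]], [-1, [0.02, -0.92, 0.01], [0, 0, -0.01]], [-1, [0.03, -0.92, 0.01], [0, 0, -0.01]], [-1, [0.05, -0.92, 0.01], [0, 0, -0.01]], [-1, [0.06, -0.92, 0.01], [0, 0, -0.01]]]}}

```text
t: 32.33
ee_pos: [516.1, -42.1, 202.9]
orientation: [3.139, -0.128, -0.001]
ft_force: [0.2, 0.4, -0.9]
width: 53.9
grasp_force: 29.9
```

Call:
{"api": "apply_moves", "payload": {"targets": [[-1, [0.08, -0.92, 0.01], [0, 0, -0.01]], [-1, [0.09, -0.92, 0.01], [0, 0, -0.01]], [-1, [0.11, -0.92, 0.01], [0, 0, -0.01]], [-1, [0.12, -0.91, 0.01], [0, 0, -0.01]], [-1, [0.14, -0.91, 0.01], [0, 0, -0.01]], [-1, [0.15, -0.91, 0.01], [0, 0, -0.01]], [-1, [0.17, -0.91, 0.01], [0, 0, -0.01]], [-1, [0.18, -0.9, 0.01], [0, 0, -0.01]]]}}

```text
t: 33.33
ee_pos: [578.0, 321.2, 198.6]
orientation: [3.14, 0.069, -0.002]
ft_force: [0.9, 0.4, -1.2]
width: 54.0
grasp_force: 29.9
```

Call:
{"api": "apply_moves", "payload": {"targets": [[-1, [0, 0, 0], [0, 0, 0]], [-1, [0, 0, 0], [0, 0, 0]]]}}

```text
t: 33.58
ee_pos: [577.7, 319.4, 198.4]
orientation: [3.14, 0.069, -0.002]
ft_force: [0.3, -0.6, -2.1]
width: 54.1
grasp_force: 29.9
```

```bash
python3 plan.py 576.8 318.5 99 3 4
```

```text
yaw 2.516700965495295 [577.70773744 319.35784467 198.44639397]
1 [-0.004, 0.004, 0.497] [0.0, 0.0, -0.001]
2 [-0.004, 0.004, 0.497] [0.0, 0.0, -0.001]
3 [-0.004, 0.004, 0.497] [0.0, 0.0, -0.001]
4 [-0.005, 0.004, 0.497] [0.0, 0.0, -0.001]
```

Call:
{"api": "apply_moves", "payload": {"targets": [[-1, [0, 0, 0.5], [0, 0, -0.005]], [-1, [0, 0, 0.5], [0, 0, 0]], [-1, [0, 0, 0.5], [0, 0, 0]], [-1, [0, 0, 0.42], [0, 0, 0]], [-1, [0, 0, 0.03], [0, 0, 0]], [-1, [0, 0, 0.03], [0, 0, 0]]]}}

```text
t: 34.33
ee_pos: [579.1, 320.0, 100.9]
orientation: [-3.14, -0.08, -0.001]
ft_force: [-0.8, 0.1, -1.0]
width: 54.1
grasp_force: 29.9
```

Call:
{"api": "apply_moves", "payload": {"targets": [[0.5, [0, 0, 0], [0, 0, 0]], [0.5, [0, 0, 0], [0, 0, 0]], [0.5, [0, 0, 0], [0, 0, 0]], [0.6, [0, 0, -0.4], [0, 0, 0]], [0.6, [0, 0, -0.8], [0, 0, 0]], [0.8, [0, 0, -0.8], [0, 0, 0]]]}}

```text
t: 35.08
ee_pos: [578.6, 320.2, 202.6]
orientation: [-3.14, -0.081, -0.001]
ft_force: [-0.3, -0.9, 0.1]
width: 76.4
grasp_force: 0.0
```

```bash
cat > carr.py <<'E'
from h import *
np.set_printoptions(precision=1,suppress=True)
h=np.array([656.5,230.5]);ex=np.array([.9987,.051]);ey=np.array([-.051,.9987])
for c in('scene','side','wrist'):
    M=T();im=ctrl.get_image(c)
    for e in ctrl.pinpoint('T1',c)[:5]:
        a=atz(*ray(im,e['xy'],M),118)[:2];b=atz(*ray(im,e['xy'],M),0)[:2]; print(c,e['xy'],round(e['score'],2),'carr',np.array([(a-h)@ex+60,(a-h)@ey]),'bench',b)
E
python3 carr.py; python3 plan.py 457.5 -408 100 -11.7 16
```

```text
scene [352.7, 186.8] 0.91 carr [-31.9 102.3] bench [469.2 461.2]
scene [226.2, 262.1] 0.64 carr [ -94.9 -482.1] bench [ 432.1 -197.2]
scene [179.1, 301.2] 0.49 carr [ -80.2 -672.6] bench [ 459.4 -409.7]
side [220.0, 292.6] 0.95 carr [-13.1  94.9] bench [628. 232.]
side [325.5, 174.1] 0.9 carr [-189.9 -523.7] bench [ 466.5 -466.3]
side [321.8, 187.8] 0.63 carr [-192.7 -440.6] bench [ 458.7 -374. ]
wrist [286.5, 206.3] 0.92 carr [-12.3  91.6] bench [545.7 315.5]
yaw 2.953101261866658 [577.87310015 319.77236186 199.75587412]
1 [-0.197, 0.901, 0.125] [0.0, 0.0, 0.01]
2 [-0.183, 0.904, 0.125] [0.0, 0.0, 0.01]
3 [-0.168, 0.907, 0.125] [0.0, 0.0, 0.01]
4 [-0.154, 0.909, 0.125] [0.0, 0.0, 0.01]
5 [-0.139, 0.911, 0.125] [0.0, 0.0, 0.01]
6 [-0.125, 0.914, 0.125] [0.0, 0.0, 0.01]
7 [-0.11, 0.915, 0.125] [0.0, 0.0, 0.01]
8 [-0.095, 0.917, 0.125] [0.0, 0.0, 0.01]
9 [-0.081, 0.919, 0.125] [0.0, 0.0, 0.01]
10 [-0.066, 0.92, 0.125] [0.0, 0.0, 0.01]
11 [-0.051, 0.921, 0.125] [0.0, 0.0, 0.01]
12 [-0.036, 0.921, 0.125] [0.0, 0.0, 0.01]
13 [-0.022, 0.922, 0.125] [0.0, 0.0, 0.01]
14 [-0.007, 0.922, 0.125] [0.0, 0.0, 0.01]
15 [0.008, 0.922, 0.125] [0.0, 0.0, 0.01]
16 [0.022, 0.922, 0.125] [0.0, 0.0, 0.01]
```

T3 is on the carriage at (−12, 92). Going back for T2.

Call:
{"api": "apply_moves", "payload": {"targets": [[0.8, [-0.2, 0.9, 0.12], [0, 0, 0.01]], [0.8, [-0.18, 0.9, 0.12], [0, 0, 0.01]], [0.8, [-0.17, 0.91, 0.12], [0, 0, 0.01]], [0.8, [-0.15, 0.91, 0.12], [0, 0, 0.01]], [0.8, [-0.14, 0.91, 0.12], [0, 0, 0.01]], [0.8, [-0.12, 0.91, 0.12], [0, 0, 0.01]], [0.8, [-0.11, 0.92, 0.12], [0, 0, 0.01]], [0.8, [-0.1, 0.92, 0.12], [0, 0, 0.01]]]}}

```text
t: 36.38
ee_pos: [517.3, -45.2, 150.9]
orientation: [-3.139, 0.117, 0.004]
ft_force: [0.2, 0.3, 0.4]
width: 79.0
grasp_force: 0.0
```

Call:
{"api": "apply_moves", "payload": {"targets": [[0.8, [-0.08, 0.92, 0.12], [0, 0, 0.01]], [0.8, [-0.07, 0.92, 0.12], [0, 0, 0.01]], [0.8, [-0.05, 0.92, 0.12], [0, 0, 0.01]], [0.8, [-0.04, 0.92, 0.12], [0, 0, 0.01]], [0.8, [-0.02, 0.92, 0.12], [0, 0, 0.01]], [0.8, [-0.01, 0.92, 0.12], [0, 0, 0.01]], [0.8, [0.01, 0.92, 0.12], [0, 0, 0.01]], [0.8, [0.02, 0.92, 0.12], [0, 0, 0.01]]]}}

```text
t: 37.38
ee_pos: [458.2, -408.4, 102.6]
orientation: [-3.124, 0.314, 0.003]
ft_force: [1.7, 0.2, 0.1]
width: 79.0
grasp_force: 0.0
```

Call:
{"api": "apply_moves", "payload": {"targets": [[0.8, [0, 0, 0], [0, 0, 0]], [0.8, [0, 0, 0], [0, 0, 0]]]}}

```text
t: 37.62
ee_pos: [458.5, -406.6, 103.0]
orientation: [-3.124, 0.314, 0.003]
ft_force: [0.3, -0.5, 0.3]
width: 79.2
grasp_force: 0.0
```

```bash
python3 plan.py 457.5 -408 14 -11.7 4
```

```text
yaw -11.471529130469515 [ 458.54339794 -406.59316116  103.04570872]
1 [-0.003, 0.009, 0.445] [-0.0, 0.0, 0.001]
2 [-0.003, 0.008, 0.445] [-0.0, 0.0, 0.001]
3 [-0.003, 0.008, 0.445] [-0.0, 0.0, 0.001]
4 [-0.003, 0.008, 0.445] [-0.0, 0.0, 0.001]
```

Call:
{"api": "apply_moves", "payload": {"targets": [[0.8, [0, 0.01, 0.45], [0, 0, 0]], [0.8, [0, 0.01, 0.44], [0, 0, 0]], [0.8, [0, 0.01, 0.44], [0, 0, 0]], [0.8, [0, 0, 0.44], [0, 0, 0]], [-1, [0, 0, 0], [0, 0, 0]], [-1, [0, 0, 0], [0, 0, 0]], [-1, [0, 0, 0], [0, 0, 0]], [-1, [0, 0, 0], [0, 0, 0]]]}}

```text
t: 38.62
ee_pos: [459.8, -409.2, 16.8]
orientation: [3.125, -0.313, 0.002]
ft_force: [0.7, 3.2, 4.5]
width: 54.1
grasp_force: 30.0
```

Call:
{"api": "apply_moves", "payload": {"targets": [[-1, [0, 0, 0], [0, 0, 0]], [-1, [0, 0, -0.2], [0, 0, 0]], [-1, [0, 0, -0.4], [0, 0, 0]], [-1, [0, 0, -0.9], [0, 0, 0]], [-1, [0, 0, -0.9], [0, 0, 0]], [-1, [0, 0, -0.9], [0, 0, 0]], [-1, [0, 0, -0.4], [0, 0, 0]]]}}

```text
t: 39.5
ee_pos: [460.0, -410.2, 205.3]
orientation: [3.122, -0.313, 0.007]
ft_force: [-0.1, 0.6, -1.3]
width: 53.6
grasp_force: 30.0
```

```bash
python3 plan.py 581.1 226.6 200 3 14
```

```text
yaw -11.459191051225458 [ 459.99784024 -410.20790298  205.29501375]
1 [-0.011, -0.926, 0.005] [0.0, -0.0, -0.011]
2 [0.005, -0.926, 0.005] [0.0, -0.0, -0.011]
3 [0.022, -0.926, 0.005] [0.0, -0.0, -0.011]
4 [0.039, -0.925, 0.005] [0.0, -0.0, -0.011]
5 [0.056, -0.924, 0.006] [0.0, -0.0, -0.011]
6 [0.072, -0.923, 0.006] [0.0, -0.0, -0.011]
7 [0.089, -0.922, 0.006] [0.0, -0.0, -0.011]
8 [0.105, -0.92, 0.006] [0.0, -0.0, -0.011]
9 [0.122, -0.918, 0.006] [0.0, -0.0, -0.011]
10 [0.139, -0.916, 0.007] [0.0, -0.0, -0.011]
11 [0.155, -0.913, 0.007] [0.0, -0.0, -0.011]
12 [0.171, -0.91, 0.007] [0.0, -0.0, -0.011]
13 [0.188, -0.907, 0.007] [0.0, -0.0, -0.011]
14 [0.204, -0.903, 0.007] [0.0, -0.0, -0.011]
```

Call:
{"api": "apply_moves", "payload": {"targets": [[-1, [-0.01, -0.93, 0], [0, 0, -0.011]], [-1, [0, -0.93, 0], [0, 0, -0.011]], [-1, [0.02, -0.93, 0], [0, 0, -0.011]], [-1, [0.04, -0.92, 0], [0, 0, -0.011]], [-1, [0.06, -0.92, 0], [0, 0, -0.011]], [-1, [0.07, -0.92, 0], [0, 0, -0.011]], [-1, [0.09, -0.92, 0], [0, 0, -0.011]], [-1, [0.1, -0.92, 0], [0, 0, -0.011]]]}}

```text
t: 40.5
ee_pos: [529.0, -44.2, 202.1]
orientation: [3.14, -0.096, 0.003]
ft_force: [0.4, -0.0, -0.8]
width: 53.8
grasp_force: 30.0
```

Call:
{"api": "apply_moves", "payload": {"targets": [[-1, [0.12, -0.92, 0], [0, 0, -0.011]], [-1, [0.14, -0.92, 0], [0, 0, -0.011]], [-1, [0.16, -0.91, 0], [0, 0, -0.011]], [-1, [0.17, -0.91, 0], [0, 0, -0.011]], [-1, [0.19, -0.91, 0], [0, 0, -0.011]], [-1, [0.2, -0.9, 0], [0, 0, -0.011]], [-1, [0, 0, 0], [0, 0, 0]], [-1, [0, 0, 0], [0, 0, 0]]]}}

```text
t: 41.5
ee_pos: [582.5, 226.8, 201.3]
orientation: [3.14, 0.067, 0.0]
ft_force: [0.1, -0.4, -0.9]
width: 54.0
grasp_force: 30.0
```

```bash
python3 plan.py 580.5 226.6 99 3 4
```

```text
yaw 2.427962856908172 [582.51745724 226.76375743 201.26199303]
1 [-0.01, 0.0, 0.511] [0.0, -0.0, -0.002]
2 [-0.01, 0.0, 0.511] [0.0, -0.0, -0.002]
3 [-0.01, 0.0, 0.511] [0.0, -0.0, -0.002]
4 [-0.01, 0.0, 0.511] [0.0, -0.0, -0.002]
```

Call:
{"api": "apply_moves", "payload": {"targets": [[-1, [-0.01, 0, 0.5], [0, 0, -0.005]], [-1, [-0.01, 0, 0.5], [0, 0, 0]], [-1, [-0.01, 0, 0.5], [0, 0, 0]], [-1, [-0.01, 0, 0.44], [0, 0, 0]], [-1, [0, 0, 0.03], [0, 0, 0]], [-1, [0, 0, 0.03], [0, 0, 0]]]}}

```text
t: 42.25
ee_pos: [581.2, 226.4, 101.6]
orientation: [-3.141, -0.077, -0.001]
ft_force: [0.1, -0.1, -1.6]
width: 53.4
grasp_force: 30.0
```

Call:
{"api": "apply_moves", "payload": {"targets": [[0.5, [0, 0, 0], [0, 0, 0]], [0.5, [0, 0, 0], [0, 0, 0]], [0.5, [0, 0, 0], [0, 0, 0]], [0.5, [0, 0, -0.4], [0, 0, 0]], [0.5, [0, 0, -0.8], [0, 0, 0]], [0.8, [0, 0, -0.8], [0, 0, 0]]]}}

```text
t: 43.0
ee_pos: [581.0, 227.3, 203.1]
orientation: [-3.14, -0.079, -0.001]
ft_force: [0.0, 0.3, -0.0]
width: 72.6
grasp_force: 0.0
```

```bash
python3 carr.py; python3 plan.py 460 -408 70 -11.6 14
```

```text
scene [181.2, 301.4] 0.95 carr [ -75.2 -669. ] bench [ 464.8 -405.4]
scene [340.4, 195.3] 0.67 carr [-35.   28.4] bench [470.  378.2]
scene [354.5, 189.1] 0.58 carr [-18.4  94.9] bench [484.7 453.7]
side [321.2, 188.3] 0.86 carr [-191.2 -437.3] bench [ 460.1 -370.2]
side [231.9, 266.4] 0.79 carr [-12.4  -7. ] bench [634.6 118.7]
side [220.1, 292.1] 0.72 carr [-12.8  93.2] bench [628.5 230.1]
wrist [184.7, 204.7] 0.94 carr [-13.1  93.3] bench [543.5 356.8]
wrist [285.0, 209.3] 0.81 carr [-17.6  -0.1] bench [543.8 224.2]
yaw 2.8669129881662174 [580.22245263 226.98096817 200.32081144]
1 [-0.217, 0.897, 0.187] [0.0, 0.0, 0.011]
2 [-0.201, 0.901, 0.187] [0.0, 0.0, 0.011]
3 [-0.184, 0.905, 0.187] [0.0, 0.0, 0.011]
4 [-0.168, 0.908, 0.187] [0.0, 0.0, 0.011]
5 [-0.152, 0.911, 0.186] [0.0, 0.0, 0.011]
6 [-0.135, 0.913, 0.186] [0.0, 0.0, 0.011]
7 [-0.119, 0.916, 0.186] [0.0, 0.0, 0.011]
8 [-0.102, 0.918, 0.186] [0.0, 0.0, 0.011]
9 [-0.086, 0.919, 0.186] [0.0, 0.0, 0.011]
10 [-0.069, 0.921, 0.186] [0.0, 0.0, 0.011]
11 [-0.052, 0.922, 0.186] [0.0, 0.0, 0.011]
12 [-0.036, 0.923, 0.186] [0.0, 0.0, 0.011]
13 [-0.019, 0.923, 0.186] [0.0, 0.0, 0.011]
14 [-0.002, 0.923, 0.186] [0.0, 0.0, 0.011]
```

T2 is at (−15, 0). Now T1, the last one.

Call:
{"api": "apply_moves", "payload": {"targets": [[0.8, [-0.22, 0.9, 0.15], [0, 0, 0.011]], [0.8, [-0.2, 0.9, 0.15], [0, 0, 0.011]], [0.8, [-0.18, 0.91, 0.15], [0, 0, 0.011]], [0.8, [-0.17, 0.91, 0.15], [0, 0, 0.011]], [0.8, [-0.15, 0.91, 0.15], [0, 0, 0.011]], [0.8, [-0.14, 0.91, 0.15], [0, 0, 0.011]], [0.8, [-0.12, 0.92, 0.15], [0, 0, 0.011]], [0.8, [-0.1, 0.92, 0.15], [0, 0, 0.011]]]}}

```text
t: 44.3
ee_pos: [511.6, -137.6, 139.3]
orientation: [-3.138, 0.139, 0.004]
ft_force: [0.6, 0.7, 0.5]
width: 79.3
grasp_force: 0.0
```

Call:
{"api": "apply_moves", "payload": {"targets": [[0.8, [-0.09, 0.92, 0.2], [0, 0, 0.011]], [0.8, [-0.07, 0.92, 0.2], [0, 0, 0.011]], [0.8, [-0.05, 0.92, 0.2], [0, 0, 0.011]], [0.8, [-0.04, 0.92, 0.2], [0, 0, 0.011]], [0.8, [-0.02, 0.92, 0.2], [0, 0, 0.011]], [0.8, [0, 0.92, 0.2], [0, 0, 0.011]], [0.8, [0, 0, 0], [0, 0, 0]], [0.8, [0, 0, 0], [0, 0, 0]]]}}

```text
t: 45.3
ee_pos: [462.6, -407.4, 79.6]
orientation: [-3.125, 0.302, 0.003]
ft_force: [-0.1, 0.4, -0.2]
width: 78.9
grasp_force: 0.0
```

```bash
python3 look.py v8 T1 H1; python3 plan.py 460 -408 -19 -11.6 4
```

```text
[ 462.6 -407.4   79.6]
T1 [282.6 212.7] 0.84 [ 458.1 -405.1    0. ]
H1 [218.1 361.2] 0.74 [ 295.2 -297.2    0. ]
yaw -10.91800330756069 [ 463.60201719 -407.14364789   80.63010257]
1 [-0.017, 0.008, 0.498] [-0.0, 0.0, 0.002]
2 [-0.017, 0.008, 0.498] [-0.0, 0.0, 0.002]
3 [-0.017, 0.008, 0.498] [-0.0, 0.0, 0.002]
4 [-0.017, 0.008, 0.498] [-0.0, 0.0, 0.002]
```

Call:
{"api": "apply_moves", "payload": {"targets": [[0.8, [-0.02, 0.01, 0.5], [0, 0, 0.005]], [0.8, [-0.02, 0.01, 0.5], [0, 0, 0]], [0.8, [-0.02, 0.01, 0.5], [0, 0, 0]], [0.8, [-0.02, 0, 0.45], [0, 0, 0]], [-1, [0, 0, 0], [0, 0, 0]], [-1, [0, 0, 0], [0, 0, 0]], [-1, [0, 0, 0], [0, 0, 0]], [-1, [0, 0, 0], [0, 0, 0]]]}}

```text
t: 46.45
ee_pos: [460.0, -409.4, -15.6]
orientation: [3.125, -0.313, 0.003]
ft_force: [1.8, 3.1, 5.9]
width: 53.7
grasp_force: 30.0
```

Call:
{"api": "apply_moves", "payload": {"targets": [[-1, [0, 0, 0], [0, 0, 0]], [-1, [0, 0, -0.3], [0, 0, 0]], [-1, [0, 0, -0.9], [0, 0, 0]], [-1, [0, 0, -0.9], [0, 0, 0]], [-1, [0, 0, -0.9], [0, 0, 0]], [-1, [0, 0, -0.9], [0, 0, 0]], [-1, [0, 0, -0.5], [0, 0, 0]], [-1, [0, 0, 0], [0, 0, 0]]]}}

```text
t: 47.45
ee_pos: [460.1, -410.2, 206.1]
orientation: [3.123, -0.313, 0.006]
ft_force: [0.0, 0.0, -1.5]
width: 53.6
grasp_force: 30.0
```

```bash
python3 plan.py 585.5 134.7 200 3 12
```

```text
yaw -11.456737942408166 [ 460.05300625 -410.18579781  206.09407135]
1 [0.024, -0.932, 0.008] [0.0, -0.0, -0.013]
2 [0.044, -0.931, 0.008] [0.0, -0.0, -0.013]
3 [0.064, -0.93, 0.008] [0.0, -0.0, -0.013]
4 [0.083, -0.928, 0.008] [0.0, -0.0, -0.013]
5 [0.103, -0.926, 0.009] [0.0, -0.0, -0.013]
6 [0.122, -0.924, 0.009] [0.0, -0.0, -0.013]
7 [0.142, -0.921, 0.009] [0.0, -0.0, -0.013]
8 [0.161, -0.918, 0.009] [0.0, -0.0, -0.013]
9 [0.18, -0.914, 0.009] [0.0, -0.0, -0.013]
10 [0.199, -0.91, 0.01] [0.0, -0.0, -0.013]
11 [0.218, -0.906, 0.01] [0.0, -0.0, -0.013]
12 [0.237, -0.901, 0.01] [0.0, -0.0, -0.013]
```

Call:
{"api": "apply_moves", "payload": {"targets": [[-1, [0.02, -0.93, 0], [0, 0, -0.013]], [-1, [0.04, -0.93, 0], [0, 0, -0.013]], [-1, [0.06, -0.93, 0], [0, 0, -0.013]], [-1, [0.08, -0.93, 0], [0, 0, -0.013]], [-1, [0.1, -0.93, 0], [0, 0, -0.013]], [-1, [0.12, -0.92, 0], [0, 0, -0.013]], [-1, [0.14, -0.92, 0], [0, 0, -0.013]], [-1, [0.16, -0.92, 0], [0, 0, -0.013]]]}}

```text
t: 48.45
ee_pos: [541.4, -44.4, 201.7]
orientation: [-3.141, 0.056, 0.004]
ft_force: [-0.3, -0.0, -0.9]
width: 53.9
grasp_force: 30.0
```

Call:
{"api": "apply_moves", "payload": {"targets": [[-1, [0.18, -0.91, 0], [0, 0, -0.013]], [-1, [0.2, -0.91, 0], [0, 0, -0.013]], [-1, [0.22, -0.91, 0], [0, 0, -0.013]], [-1, [0.24, -0.9, 0], [0, 0, -0.013]], [-1, [0, 0, 0], [0, 0, 0]], [-1, [0, 0, 0], [0, 0, 0]]]}}

```text
t: 49.2
ee_pos: [584.3, 134.9, 201.8]
orientation: [3.14, 0.072, -0.004]
ft_force: [0.4, 0.6, -2.6]
width: 53.8
grasp_force: 30.0
```

```bash
python3 plan.py 585.5 134.7 103 3 4
```

```text
yaw 2.6130877524936285 [584.33915312 134.91145137 201.81782448]
1 [0.007, 0.001, 0.494] [0.0, 0.0, -0.001]
2 [0.007, 0.001, 0.494] [0.0, 0.0, -0.001]
3 [0.006, 0.001, 0.494] [0.0, 0.0, -0.001]
4 [0.006, 0.001, 0.494] [0.0, 0.0, -0.001]
```

Call:
{"api": "apply_moves", "payload": {"targets": [[-1, [0.01, 0, 0.5], [0, 0, -0.004]], [-1, [0.01, 0, 0.5], [0, 0, 0]], [-1, [0, 0, 0.5], [0, 0, 0]], [-1, [0, 0, 0.42], [0, 0, 0]], [-1, [0, 0, 0.03], [0, 0, 0]], [-1, [0, 0, 0.03], [0, 0, 0]]]}}

```text
t: 49.95
ee_pos: [586.7, 134.7, 104.6]
orientation: [-3.141, -0.079, -0.001]
ft_force: [0.1, -0.5, -1.6]
width: 53.8
grasp_force: 30.0
```

Call:
{"api": "apply_moves", "payload": {"targets": [[0.5, [0, 0, 0], [0, 0, 0]], [0.5, [0, 0, 0], [0, 0, 0]], [0.5, [0, 0, 0], [0, 0, 0]], [0.5, [0, 0, -0.4], [0, 0, 0]], [0.5, [0, 0, -0.8], [0, 0, 0]], [0.5, [0, 0, -0.8], [0, 0, 0]]]}}

```text
t: 50.7
ee_pos: [586.2, 135.6, 205.3]
orientation: [3.14, 0.081, -0.001]
ft_force: [0.1, 0.8, -0.4]
width: 65.8
grasp_force: 0.0
```

```bash
python3 carr.py; python3 - <<'E'
from h import *
print(ctrl.get_obs()['t'])
for n in ('scene','side'):
    ctrl.get_image(n); print([(k['xy'],k['score']) for k in ctrl.pinpoint('door_handle',n)[:1]])
E
python3 plan.py 456 220.5 130 93 9
```

```text
scene [338.9, 198.9] 0.79 carr [-26.2   7.3] bench [481.1 355.1]
scene [325.0, 213.4] 0.76 carr [-12.9 -91.8] bench [501.6 244.9]
scene [353.7, 188.4] 0.59 carr [-23.2  96.5] bench [479.3 455.2]
side [242.7, 251.4] 0.97 carr [-23.6 -73.6] bench [625.9  44. ]
side [232.4, 266.9] 0.84 carr [-14.5  -5.4] bench [632.2 120.3]
side [219.8, 293.6] 0.69 carr [-13.8  98.4] bench [627.  235.9]
wrist [104.1, 204.3] 0.97 carr [-12.5  91.3] bench [542.6 391.6]
wrist [281.4, 209.3] 0.86 carr [-17.8 -88.8] bench [548.  136.8]
wrist [186.6, 208.4] 0.64 carr [-17.    0.5] bench [542.7 263. ]
51.0
[([311.6, 192.3], 0.78)]
[([276.0, 285.7], 0.77)]
yaw 2.9509625200507243 [585.82418932 135.37505967 203.01916406]
1 [-0.278, -0.204, 0.163] [-0.0, 0.0, -0.111]
2 [-0.238, -0.249, 0.163] [-0.0, 0.0, -0.111]
3 [-0.192, -0.287, 0.163] [-0.0, 0.0, -0.111]
4 [-0.139, -0.316, 0.163] [-0.0, 0.0, -0.111]
5 [-0.082, -0.335, 0.162] [-0.0, 0.0, -0.111]
6 [-0.023, -0.344, 0.162] [-0.0, 0.0, -0.111]
7 [0.038, -0.343, 0.162] [-0.0, 0.0, -0.111]
8 [0.097, -0.331, 0.162] [-0.0, 0.0, -0.111]
9 [0.153, -0.309, 0.162] [-0.0, 0.0, -0.111]
```

All three troughs stand on the carriage near x −15, y −90/0/92. With troughs there, a vertical gripper at the handle would foul the middle trough (body 178 mm long), so I'll take the handle tilted 25° from the front. Going to the pre-pose.

```bash
python3 - <<'E'
from h import *
import pickle
np.set_printoptions(precision=1,suppress=True)
M,w=pickle.load(open('v7.pkl','rb'));s=ctrl.get_image('scene');d=ctrl.get_image('side')
print('v7 z77',atz(*ray(w,(236.6,208),M),77)); r=[ray(w,(236.6,208),M),ray(s,(310.5,192)),ray(d,(275.5,285))]; print(tri(r[:2]),tri([r[0],r[2]]))
E
python3 plan.py 435 219 210 93 9
```

```text
v7 z77 [455.7 223.   77. ]
(array([454.5, 216.7,  93.9]), np.float64(7.181341892840844)) (array([454.2, 220.9,  81.4]), np.float64(3.0610420128303244))
yaw 2.9529901638423293 [586.11474742 135.45128925 203.39441099]
1 [-0.326, -0.203, -0.014] [-0.0, 0.0, -0.111]
2 [-0.286, -0.256, -0.014] [-0.0, 0.0, -0.111]
3 [-0.237, -0.302, -0.014] [-0.0, 0.0, -0.111]
4 [-0.181, -0.339, -0.014] [-0.0, 0.0, -0.111]
5 [-0.119, -0.365, -0.015] [-0.0, 0.0, -0.111]
6 [-0.054, -0.38, -0.015] [-0.0, 0.0, -0.111]
7 [0.013, -0.384, -0.015] [-0.0, 0.0, -0.111]
8 [0.079, -0.375, -0.015] [-0.0, 0.0, -0.111]
9 [0.143, -0.356, -0.015] [-0.0, 0.0, -0.111]
```

Call:
{"api": "apply_moves", "payload": {"targets": [[0, [-0.33, -0.2, -0.02], [0, 0, -0.111]], [0, [-0.29, -0.26, -0.02], [0, 0, -0.111]], [0, [-0.24, -0.3, -0.02], [0, 0, -0.111]], [-0.2, [-0.18, -0.34, -0.02], [0, 0, -0.111]], [-0.4, [-0.12, -0.36, -0.02], [0, 0, -0.111]], [-0.4, [-0.05, -0.38, -0.02], [0, 0, -0.111]], [-0.4, [0.01, -0.38, -0.02], [0, 0, -0.111]], [-0.4, [0.08, -0.38, -0.02], [0, 0, -0.111]]]}}

```text
t: 52.3
ee_pos: [451.1, 209.9, 212.0]
orientation: [-2.349, -2.086, 0.0]
ft_force: [-0.1, 0.8, 0.3]
width: 26.4
grasp_force: 0.0
```

Call:
{"api": "apply_moves", "payload": {"targets": [[-0.4, [0.14, -0.36, -0.02], [0, 0, -0.111]], [-0.4, [0, 0, 0], [-0.0926, 0, 0]], [-0.4, [0, 0, 0], [-0.0926, 0, 0]], [-0.4, [0, 0, 0], [-0.0926, 0, 0]], [-0.4, [0, 0, 0], [0, 0, 0]], [-0.4, [0, 0, 0], [0, 0, 0]]]}}

```text
t: 53.05
ee_pos: [435.6, 219.5, 213.8]
orientation: [1.934, 2.034, 0.451]
ft_force: [0.5, 0.1, -0.1]
width: 26.3
grasp_force: 0.0
```

```bash
cat > rel.py <<'E'
from h import *
import sys
np.set_printoptions(precision=3,suppress=True)
M=T(); g=np.array([float(v) for v in sys.argv[1:4]]); print(M, 'shift/50 in tool:',M[:3,:3].T@(g-M[:3,3])/50, ctrl.get_obs()['width'])
E
python3 rel.py 446 219.7 97.4; python3 - <<'E'
from h import *
M=T()
for n in('scene','side'):
    im=ctrl.get_image(n)
    for L in (0,-36):
        q=np.array(im['view'])@np.r_[M[:3,3]+L*M[:3,2],1]; q=np.array(im['camera_matrix'])@q[:3]; u,v=(q[:2]/q[2]); print(n,L,u,v)
    u,v=int(u),int(v); hsv=cv2.cvtColor(im['pixels'],cv2.COLOR_BGR2HSV); m=((hsv[...,0]<12)|(hsv[...,0]>172))&(hsv[...,1]>90)&(hsv[...,2]>40)
    r=np.argwhere(m[v-30:v+25,u-25:u+25]); b=r[r[:,0]>=r[:,0].max()-3]; print((b+[v-30,u-25]).tolist())
E
```

```text
[[ -0.05    0.906   0.421 435.59 ]
 [  0.999   0.045   0.022 219.522]
 [  0.      0.422  -0.907 213.85 ]
 [  0.      0.      0.      1.   ]] shift/50 in tool: [-0.008 -0.794  2.199] 26.32188490841293
scene 0 310.3232851051066 164.09534884046744
scene -36 307.4498033824106 155.072904283748
[[152, 300], [152, 301], [152, 307], [152, 308], [152, 309], [152, 310], [152, 311], [152, 312], [152, 313], [153, 300], [153, 301], [153, 308], [153, 309], [153, 310], [153, 311], [153, 312], [154, 301], [154, 302], [154, 308], [154, 309], [154, 310], [154, 311], [155, 301], [155, 308], [155, 309]]
side 0 280.48695568038386 253.94911253547554
side -36 285.93624939962075 246.27857379763438
[[252, 289], [252, 290], [252, 291], [252, 292], [252, 293], [252, 294], [252, 295], [252, 296], [253, 289], [253, 290], [253, 291], [253, 292], [253, 293], [253, 294], [253, 295], [253, 296], [254, 290], [254, 291], [254, 292], [254, 293], [254, 294], [254, 295], [255, 292]]
```

The tilt is confirmed, and tip images match the tool-frame 36 mm offset. Approaching the bar along the tool axis.

Call:
{"api": "apply_moves", "payload": {"targets": [[-0.4, [0, -0.8, 0], [0, 0, 0]], [-0.4, [0, 0, 0.73], [0, 0, 0]], [-0.4, [0, 0, 0.73], [0, 0, 0]], [-0.4, [0, 0, 0.73], [0, 0, 0]], [-0.4, [0, 0, 0], [0, 0, 0]], [-0.4, [0, 0, 0], [0, 0, 0]]]}}

```text
t: 53.9
ee_pos: [445.4, 219.2, 97.6]
orientation: [1.935, 2.032, 0.45]
ft_force: [0.5, 0.3, -0.9]
width: 26.4
grasp_force: 0.0
```

```bash
python3 rel.py 475.6 221.2 34.5
```

```text
[[ -0.049   0.905   0.422 445.38 ]
 [  0.999   0.044   0.02  219.218]
 [ -0.      0.423  -0.906  97.648]
 [  0.      0.      0.      1.   ]] shift/50 in tool: [0.01  0.015 1.401] 26.3926875303249
```

Call:
{"api": "apply_moves", "payload": {"targets": [[-0.4, [0, 0.01, 0.35], [0, 0, 0]], [-0.4, [0, 0, 0.35], [0, 0, 0]], [-0.4, [0, 0, 0.35], [0, 0, 0]], [-0.4, [0, 0, 0.35], [0, 0, 0]], [-0.4, [0, 0, 0], [0, 0, 0]]]}}

```text
t: 54.52
ee_pos: [475.6, 221.0, 34.8]
orientation: [1.933, 2.032, 0.452]
ft_force: [0.1, -0.4, 0.1]
width: 26.5
grasp_force: 0.0
```

Call:
{"api": "apply_moves", "payload": {"targets": [[-1, [0, 0, 0], [0, 0, 0]], [-1, [0, 0, 0], [0, 0, 0]], [-1, [0, 0, 0], [0, 0, 0]], [-1, [0, 0, 0], [0, 0, 0]], [-1, [0, 0, 0], [0, 0, 0]]]}}

```text
t: 55.15
ee_pos: [474.5, 221.1, 34.7]
orientation: [1.934, 2.033, 0.453]
ft_force: [-5.4, 0.2, 8.0]
width: 11.2
grasp_force: 30.0
```

```bash
python3 rel.py 475.6 221.2 34.5; python3 - <<'E'
import numpy as np
th=np.linspace(1.245,0,19); X=-(205*np.sin(th)+25*np.cos(th)); Z=205*np.cos(th)-25*np.sin(th)
a=np.radians(25); dX=np.diff(X);dZ=np.diff(Z)
# tool y=(cos,sin) tool z=(sin,-cos)
for i in range(18): print(i+1,round((dX[i]*np.cos(a)+dZ[i]*np.sin(a))/50,2),round((dX[i]*np.sin(a)-dZ[i]*np.cos(a))/50,2))
print(X[-1]-X[0],Z[-1]-Z[0])
E
```

```text
[[ -0.05    0.905   0.423 474.536]
 [  0.999   0.045   0.022 221.108]
 [  0.001   0.424  -0.906  34.714]
 [  0.      0.      0.      1.   ]] shift/50 in tool: [0.001 0.018 0.013] 11.165567987124016
1 0.18 -0.22
2 0.19 -0.21
3 0.21 -0.2
4 0.22 -0.18
5 0.23 -0.17
6 0.24 -0.15
7 0.25 -0.13
8 0.26 -0.11
9 0.27 -0.1
10 0.28 -0.08
11 0.28 -0.06
12 0.28 -0.04
13 0.29 -0.02
14 0.29 0.0
15 0.28 0.02
16 0.28 0.04
17 0.28 0.06
18 0.27 0.08
177.2177942301127 163.07192233469556
```

Call:
{"api": "apply_moves", "payload": {"targets": [[-1, [0, 0.18, -0.22], [0, 0, 0]], [-1, [0, 0.19, -0.21], [0, 0, 0]], [-1, [0, 0.21, -0.2], [0, 0, 0]], [-1, [0, 0.22, -0.18], [0, 0, 0]], [-1, [0, 0.23, -0.17], [0, 0, 0]], [-1, [0, 0.24, -0.15], [0, 0, 0]]]}}

```text
t: 55.9
ee_pos: [504.5, 222.4, 110.8]
orientation: [1.937, 2.036, 0.446]
ft_force: [-15.6, 6.4, 1.4]
width: 11.5
grasp_force: 30.0
```

Call:
{"api": "apply_moves", "payload": {"targets": [[-1, [0, 0.25, -0.13], [0, 0, 0]], [-1, [0, 0.26, -0.11], [0, 0, 0]], [-1, [0, 0.27, -0.1], [0, 0, 0]], [-1, [0, 0.28, -0.08], [0, 0, 0]], [-1, [0, 0.28, -0.06], [0, 0, 0]], [-1, [0, 0.28, -0.04], [0, 0, 0]]]}}

```text
t: 56.65
ee_pos: [568.1, 224.9, 169.4]
orientation: [1.936, 2.035, 0.445]
ft_force: [-5.3, -1.2, -1.6]
width: 10.9
grasp_force: 30.0
```

```bash
cat > th2.py <<'E'
from h import *
o=ctrl.get_obs();M=T();b=M[:3,3]-48*M[:3,2]
X=(b[:2]-[656.5,230.5])@[.9987,.051]; Z=b[2]-35
print(b,X,Z,'th',np.arctan2(-X,Z)-np.arctan2(25,205),np.hypot(X,Z),o['ft_force'],o['width'],o['t'])
E
python3 th2.py
```

```text
[548.02373628 223.9372387  212.96183072] -108.66994540161373 177.96183071577101 th 0.4268515890972153 208.5175537581871 [-5.29939306 -1.22267972 -1.57123864] 10.947656335206622 56.65
```

Call:
{"api": "apply_moves", "payload": {"targets": [[-1, [0, 0.29, -0.02], [0, 0, 0]], [-1, [0, 0.29, 0], [0, 0, 0]], [-1, [0, 0.28, 0.02], [0, 0, 0]], [-1, [0, 0.28, 0.04], [0, 0, 0]]]}}

```text
t: 57.15
ee_pos: [621.3, 227.4, 191.5]
orientation: [1.936, 2.035, 0.446]
ft_force: [-5.3, -1.2, 1.3]
width: 11.0
grasp_force: 30.0
```

Call:
{"api": "apply_moves", "payload": {"targets": [[-1, [0, 0.28, 0.06], [0, 0, 0]], [-1, [0, 0.27, 0.08], [0, 0, 0]], [-1, [0, 0, 0], [0, 0, 0]], [-1, [0, 0, 0], [0, 0, 0]]]}}

```text
t: 57.65
ee_pos: [650.5, 228.9, 197.0]
orientation: [1.934, 2.033, 0.449]
ft_force: [2.1, -5.5, -1.6]
width: 10.9
grasp_force: 30.0
```

```bash
python3 th2.py
```

```text
[630.28422909 227.96802928 240.53488129] -26.310820916469513 205.5348812884439 th 0.005967019813618218 207.2120815096293 [ 2.14042283 -5.48300482 -1.62422681] 10.925062347760978 57.65
```

Call:
{"api": "apply_moves", "payload": {"targets": [[-1, [0, 0.07, 0.03], [0, 0, 0]], [-1, [0, 0, 0], [0, 0, 0]], [-1, [0, 0, 0], [0, 0, 0]]]}}

```text
t: 58.02
ee_pos: [652.5, 229.0, 197.0]
orientation: [1.935, 2.034, 0.446]
ft_force: [-8.5, -6.0, 6.3]
width: 11.4
grasp_force: 30.0
```

Call:
{"api": "apply_moves", "payload": {"targets": [[-1, [0, 0.04, 0.02], [0, 0, 0]], [-1, [0, 0, 0], [0, 0, 0]], [-1, [0, 0, 0], [0, 0, 0]]]}}

```text
t: 58.4
ee_pos: [652.5, 228.9, 196.9]
orientation: [1.938, 2.036, 0.442]
ft_force: [-23.3, -6.1, 16.8]
width: 11.4
grasp_force: 30.0
```

Door is against its stop (force rises, x no longer advances). Releasing and retreating, then turning to the headband.

Call:
{"api": "apply_moves", "payload": {"targets": [[-0.3, [0, 0, 0], [0, 0, 0]], [-0.3, [0, 0, 0], [0, 0, 0]], [-0.3, [0, 0, 0], [0, 0, 0]], [-0.3, [0, 0, -0.4], [0, 0, 0]], [0, [0, 0, -0.9], [0, 0, 0]], [0, [0, 0, -0.9], [0.0926, 0, 0]], [0, [0, 0, -0.5], [0.0926, 0, 0]], [0, [0, 0, 0], [0.0926, 0, 0]]]}}

```text
t: 59.4
ee_pos: [604.1, 228.3, 326.8]
orientation: [-2.163, -2.278, -0.007]
ft_force: [-0.1, -0.3, -0.8]
width: 43.8
grasp_force: 0.0
```

```bash
python3 - <<'E'
from h import *
np.set_printoptions(precision=1,suppress=True)
print(ctrl.get_obs()['t'])
for n in('scene','side'):
    im=ctrl.get_image(n)
    for q in ('door_handle','H1'):
        for e in ctrl.pinpoint(q,n)[:5]: print(n,q,e['xy'],round(e['score'],2),atz(*ray(im,e['xy']),0)[:2],im['pixels'][int(e['xy'][1])-8,int(e['xy'][0])])
E
python3 plan.py 455 -130 300 10 10
```

```text
59.4
scene door_handle [354.6, 175.3] 0.67 [422.1 534.3] [94 93 95]
scene H1 [182.5, 256.0] 0.96 [ 300.  -288.8] [22 34 66]
scene H1 [126.2, 284.8] 0.63 [ 279.4 -496.3] [37 35 38]
scene H1 [258.7, 246.7] 0.62 [455.5 -65.9] [34 33 34]
scene H1 [223.1, 264.5] 0.6 [ 433.4 -211.9] [24 24 29]
side door_handle [209.5, 233.4] 0.95 [768.7  -4.2] [240 244 243]
side H1 [304.8, 239.6] 0.9 [443.2 -73.4] [14 14 16]
side H1 [373.0, 178.6] 0.76 [ 279.9 -492.1] [29 30 96]
side H1 [313.2, 215.0] 0.73 [ 449.  -207.2] [18 18 20]
side H1 [359.6, 207.7] 0.61 [ 296.6 -298. ] [17 17 19]
yaw 92.87589839803235 [602.46483918 227.20206996 320.68427893]
1 [-0.699, -0.33, 0.041] [0.0, -0.0, 0.092]
2 [-0.739, -0.226, 0.041] [0.0, -0.0, 0.092]
3 [-0.764, -0.117, 0.041] [0.0, -0.0, 0.092]
4 [-0.773, -0.006, 0.041] [0.0, -0.0, 0.092]
5 [-0.766, 0.105, 0.041] [0.0, -0.0, 0.092]
6 [-0.742, 0.215, 0.041] [0.0, -0.0, 0.092]
7 [-0.704, 0.319, 0.041] [0.0, -0.0, 0.092]
8 [-0.65, 0.418, 0.041] [0.0, -0.0, 0.092]
9 [-0.583, 0.507, 0.041] [0.0, -0.0, 0.092]
10 [-0.504, 0.586, 0.041] [0.0, -0.0, 0.092]
```

The white headband was knocked aside, to about (442,−210). Moving over it to re-measure.

Call:
{"api": "apply_moves", "payload": {"targets": [[0, [-0.7, -0.33, 0.04], [0, 0, 0.092]], [0, [-0.74, -0.23, 0.04], [0, 0, 0.092]], [0, [-0.76, -0.12, 0.04], [0, 0, 0.092]], [0, [-0.77, 0, 0.04], [0, 0, 0.092]], [0, [-0.77, 0.1, 0.04], [0, 0, 0.092]], [0, [-0.74, 0.22, 0.04], [0, 0, 0.092]], [0, [-0.7, 0.32, 0.04], [0, 0, 0.092]], [0, [-0.65, 0.42, 0.04], [0, 0, 0.092]]]}}

```text
t: 60.7
ee_pos: [484.2, -59.0, 304.9]
orientation: [3.058, 0.717, 0.002]
ft_force: [0.7, 0.1, 0.1]
width: 44.0
grasp_force: 0.0
```

Call:
{"api": "apply_moves", "payload": {"targets": [[0, [-0.58, 0.51, 0.04], [0, 0, 0.092]], [0, [-0.5, 0.59, 0.04], [0, 0, 0.092]], [0, [0, 0, 0], [0, 0, 0]], [0, [0, 0, 0], [0, 0, 0]], [0, [0, 0, 0], [0, 0, 0]]]}}

```text
t: 61.32
ee_pos: [457.1, -129.1, 301.0]
orientation: [3.129, 0.279, 0.001]
ft_force: [0.2, 0.8, 1.1]
width: 43.9
grasp_force: 0.0
```

```bash
cat > hb.py <<'E'
from h import *
import sys,pickle
np.set_printoptions(precision=1,suppress=True)
tag=sys.argv[1]; z=float(sys.argv[2]); M=T(); im=ctrl.get_image('wrist'); cv2.imwrite(f'pics/{tag}.png',im['pixels']); pickle.dump((M,im),open(f'{tag}.pkl','wb'))
for e in ctrl.masks_of('H1','wrist')[:5]:
    px=im['pixels'][e['region']].astype(int); sat=(px.max(1)-px.min(1)); 
    x0,y0,x1,y1=[int(v) for v in e['bbox']]; print(round(e['score'],2),e['bbox'],'satmed',np.median(sat))
    if np.median(sat)>60: continue
    p=im['pixels'].astype(int); g=p.mean(2); h=cv2.cvtColor(im['pixels'],cv2.COLOR_BGR2HSV)
    # grey-blue pad: b>r by some, mid brightness
    m=e['region']&((p[...,0]-p[...,2])>8)&(g>90)
    m=cv2.morphologyEx(m.astype('uint8'),cv2.MORPH_OPEN,np.ones((3,3)))
    n,l,st,ce=cv2.connectedComponentsWithStats(m)
    for i in range(1,n):
        if st[i,4]<60: continue
        c=cv2.findContours((l==i).astype('uint8'),0,1)[0][0][:,0]
        W=np.array([atz(*ray(im,q,M),z)[:2] for q in c]).astype(np.float32); r=cv2.minAreaRect(W); print(' comp',st[i],ce[i],'rect',r)
    print(' ground centre',atz(*ray(im,((x0+x1)/2,(y0+y1)/2),M),50))
for e in ctrl.pinpoint('H1','wrist')[:4]: print('pt',e['xy'],round(e['score'],2),atz(*ray(im,e['xy'],M),0)[:2])
E
python3 hb.py w1 103
```

```text
0.98 [369.3, 236.6, 397.6, 297.2] satmed 192.0
0.95 [194.7, 124.1, 285.0, 207.7] satmed 179.0
0.67 [463.9, 273.6, 484.6, 315.2] satmed 153.0
0.65 [316.5, 145.3, 361.2, 239.8] satmed 12.0
 comp [319 144  14  11 125] [324.7 148.7] rect ((505.814453125, -172.19964599609375), (12.397412300109863, 16.05846405029297), 11.298415184020996)
 comp [ 319  179   42   51 1346] [345.  204.4] rect ((440.2204895019531, -204.62393188476562), (66.06697845458984, 53.06468963623047), 12.14145278930664)
 ground centre [ 444.7 -211.1   50. ]
pt [335.3, 186.8] 0.7 [ 441.7 -215. ]
pt [241.3, 165.4] 0.62 [449.  -63.6]
```

```bash
python3 plan.py 364 -224 290 11 4
```

```text
yaw 10.159798435855027 [ 457.12660342 -129.36755305  300.88309546]
1 [-0.542, 0.384, 0.054] [-0.0, -0.0, -0.002]
2 [-0.543, 0.382, 0.054] [-0.0, -0.0, -0.002]
3 [-0.545, 0.38, 0.054] [-0.0, -0.0, -0.002]
4 [-0.546, 0.378, 0.054] [-0.0, -0.0, -0.002]
```

Call:
{"api": "apply_moves", "payload": {"targets": [[0.2, [-0.54, 0.38, 0.05], [0, 0, 0]], [0.2, [-0.54, 0.38, 0.05], [0, 0, 0]], [0.2, [-0.54, 0.38, 0.05], [0, 0, 0]], [0.2, [-0.54, 0.38, 0.05], [0, 0, 0]], [0.2, [0, 0, 0], [0, 0, 0]], [0.2, [0, 0, 0], [0, 0, 0]]]}}

```text
t: 62.22
ee_pos: [364.4, -223.5, 291.0]
orientation: [-3.129, -0.275, -0.001]
ft_force: [0.0, -0.2, 0.6]
width: 52.8
grasp_force: 0.0
```

```bash
python3 hb.py w2 103; python3 - <<'E'
from h import *
import pickle
M,im=pickle.load(open('w2.pkl','rb'))
for e in ctrl.masks_of('H1','wrist')[:5]:
    px=im['pixels'][e['region']].astype(int)
    if np.median(px.max(1)-px.min(1))<40:
        m=e['region']; x0,y0,x1,y1=[int(v) for v in e['bbox']]
        print(M[:3,3]); 
        for y in range(y0,y1,5): print(y,' '.join('%3d'%(im['pixels'][y,x].mean()) if m[y,x] else '  .' for x in range(x0,x1,3)))
E
```

```text
0.76 [391.1, 221.9, 468.3, 295.0] satmed 148.0
0.75 [265.3, 67.4, 306.1, 168.7] satmed 16.0
 comp [299  71   8  11  68] [302.4  75.9] rect ((494.3259582519531, -222.43202209472656), (12.043783187866211, 8.148303985595703), 10.167932510375977)
 comp [268  72   9  11  92] [272.2  77.1] rect ((486.8383483886719, -187.79002380371094), (12.063101768493652, 9.296643257141113), 10.014108657836914)
 comp [ 274   92   30   53 1478] [288.6 117.8] rect ((442.117919921875, -215.45596313476562), (62.406333923339844, 33.097679138183594), 11.374224662780762)
 comp [269 152  11  12 113] [274.2 157.7] rect ((392.6018981933594, -206.61195373535156), (13.292330741882324, 11.93510913848877), 9.941699981689453)
 comp [300 152   7  11  66] [303.  156.8] rect ((399.3245849609375, -240.55056762695312), (12.10350513458252, 7.188871383666992), 10.647004127502441)
 ground centre [ 441.6 -212.1   50. ]
0.74 [284.9, 174.9, 364.5, 269.8] satmed 196.0
0.56 [139.7, 60.0, 230.3, 135.4] satmed 175.0
pt [291.6, 117.9] 0.94 [ 442.2 -221.5]
pt [186.9, 98.5] 0.59 [448.1 -59.4]
pt [322.0, 217.2] 0.59 [ 298.5 -297. ]
pt [4
[... 629 characters left out ...]
 205 204 206 201 200 198 201 197 190  48
117   .   .   .   . 203 202 203 199 199 199 199 196 192   .
122   .   .   .   . 203 203 200 201 198 197 196 199 190   .
127   .   .   .   . 201 198 201 200 197 198 196 197 190   .
132   .   .   .   . 198 200 201 197 198 194 196 195 189   .
137   .   .   .   . 200 200 198 196 196 194 196 194 188   .
142   .   .   .   . 200 197 195 194 195 191 190 195 186   .
147   .   .   .   .   . 180 160 158 158 159 159 160   .   .
152   .   .   . 100 101 190 191 190 182 160 176 187 131   .
157   .   . 202 199 198 190 190 190 189 191 187 192 196 198
162   .   . 194 195 195 190 188 190 191 191 191 175 106 109
167   .   .   .   .   .   .  50  58  61  47  35   .   .   .
```

Crown rectangle: centre (442,−215.5), 62×33 mm, yaw 11.4°, with grey/white (unsaturated) pixels, so it's the white headband and it's still standing. Approaching it.

```bash
python3 plan.py 442 -215.5 110 11.4 5
```

```text
yaw 10.141758258302046 [ 364.43003249 -223.25171882  290.90918474]
1 [0.311, 0.024, 0.724] [-0.0, -0.0, -0.003]
2 [0.311, 0.026, 0.724] [-0.0, -0.0, -0.003]
3 [0.311, 0.027, 0.724] [-0.0, -0.0, -0.003]
4 [0.311, 0.028, 0.724] [-0.0, -0.0, -0.003]
5 [0.31, 0.03, 0.724] [-0.0, -0.0, -0.003]
```

Call:
{"api": "apply_moves", "payload": {"targets": [[0.4, [0.31, 0.025, 0.72], [0, 0, -0.003]], [0.4, [0.31, 0.025, 0.72], [0, 0, -0.003]], [0.4, [0.31, 0.025, 0.72], [0, 0, -0.003]], [0.4, [0.31, 0.03, 0.72], [0, 0, -0.003]], [0.4, [0.31, 0.03, 0.72], [0, 0, -0.003]], [0.4, [0, 0, 0], [0, 0, 0]], [0.4, [0, 0, 0], [0, 0, 0]]]}}

```text
t: 63.3
ee_pos: [441.4, -216.1, 111.7]
orientation: [3.126, 0.313, 0.0]
ft_force: [-1.1, -0.0, 0.4]
width: 61.3
grasp_force: 0.0
```

```bash
python3 plan.py 442 -215.5 56 11.4 3; python3 look.py w3 H1
```

```text
yaw 11.445710136987703 [ 441.44663476 -216.10037986  111.70057091]
1 [0.004, -0.003, 0.371] [0.0, -0.0, 0.0]
2 [0.004, -0.003, 0.371] [0.0, -0.0, 0.0]
3 [0.004, -0.003, 0.371] [0.0, -0.0, 0.0]
[ 441.4 -216.1  111.7]
H1 [282.3 199.1] 0.56 [ 440.8 -214.7    0. ]
```

Call:
{"api": "apply_moves", "payload": {"targets": [[0.4, [0, 0, 0.37], [0, 0, 0]], [0.4, [0, 0, 0.37], [0, 0, 0]], [0.4, [0, 0, 0.37], [0, 0, 0]], [0.4, [0, 0, 0], [0, 0, 0]], [-1, [0, 0, 0], [0, 0, 0]], [-1, [0, 0, 0], [0, 0, 0]], [-1, [0, 0, 0], [0, 0, 0]], [-1, [0, 0, 0], [0, 0, 0]]]}}

```text
t: 64.4
ee_pos: [441.6, -216.5, 56.0]
orientation: [3.125, 0.312, 0.001]
ft_force: [-1.9, -1.0, 5.7]
width: 33.9
grasp_force: 30.0
```

Call:
{"api": "apply_moves", "payload": {"targets": [[-1, [0, 0, 0], [0, 0, 0]], [-1, [0, 0, -0.3], [0, 0, 0]], [-1, [0, 0, -0.6], [0, 0, 0]], [-1, [0, 0, -0.9], [0, 0, 0]], [-1, [0, 0, -0.9], [0, 0, 0]], [-1, [0, 0, -0.6], [0, 0, 0]], [-1, [0, 0, 0], [0, 0, 0]], [-1, [0, 0, 0], [0, 0, 0]]]}}

```text
t: 65.4
ee_pos: [440.4, -215.7, 219.6]
orientation: [-3.125, -0.312, 0.002]
ft_force: [-0.2, 0.3, -1.3]
width: 33.9
grasp_force: 30.0
```

```bash
python3 plan.py 640.5 -193 215 5 9; python3 - <<'E'
from h import *
import pickle
np.set_printoptions(precision=1,suppress=True)
# rail bar from v2 and v5: points across bar at known columns, plus v1
M2,i2=pickle.load(open('v2.pkl','rb'));M5,i5=pickle.load(open('v5.pkl','rb'))
print(ctrl.get_obs()['ee_pos'],ctrl.get_obs()['ft_force'],ctrl.get_obs()['t'])
E
```

```text
yaw 11.4152432571062 [ 440.4244071  -215.72460035  219.5854579 ]
1 [0.446, 0.039, 0.01] [-0.0, 0.0, 0.008]
2 [0.446, 0.033, 0.01] [-0.0, 0.0, 0.008]
3 [0.447, 0.027, 0.01] [-0.0, 0.0, 0.008]
4 [0.447, 0.022, 0.01] [-0.0, 0.0, 0.008]
5 [0.447, 0.016, 0.01] [-0.0, 0.0, 0.008]
6 [0.447, 0.011, 0.01] [-0.0, 0.0, 0.008]
7 [0.447, 0.005, 0.01] [-0.0, 0.0, 0.008]
8 [0.447, -0.0, 0.01] [-0.0, 0.0, 0.008]
9 [0.447, -0.006, 0.01] [-0.0, 0.0, 0.008]
[ 440.4 -215.7  219.6] [-0.2  0.3 -1.3] 65.4
```

```bash
python3 - <<'E'
from h import *
import pickle
np.set_printoptions(precision=1,suppress=True)
M5,i5=pickle.load(open('v5.pkl','rb'));M2,i2=pickle.load(open('v2.pkl','rb'))
for q in [(395,8),(480,22),(555,45)]: print(atz(*ray(i5,q,M5),0),atz(*ray(i5,q,M5),100))
for a,b in [((433,104),(208,54)),]: pass
# bar mid line: v2 col 300 row ~45
for q in [(200,53),(250,48),(300,45),(350,42),(400,43)]:
    col=i2['pixels'][30:75,q[0]].astype(int).mean(1); r=np.where(col>110)[0]; 
    g=np.split(r,np.where(np.diff(r)>1)[0]+1)[0]; c=30+g.mean(); print(q[0],g.min()+30,g.max()+30,atz(*ray(i2,(q[0],c),M2),130))
E
```

```text
[820.9 -29.9   0. ] [784.6   5.5 100. ]
[ 826.4 -226.     0. ] [ 789.3 -158.1  100. ]
[ 827.8 -463.3    0. ] [ 790.4 -356.1  100. ]
200 50 59 [631.8 -67.5 130. ]
250 43 52 [ 637.  -129.5  130. ]
300 38 48 [ 642.2 -189.7  130. ]
350 36 46 [ 647.5 -250.9  130. ]
400 37 46 [ 653.2 -316.   130. ]
```

Call:
{"api": "apply_moves", "payload": {"targets": [[-1, [0.45, 0.04, 0], [0, 0, 0.008]], [-1, [0.45, 0.03, 0], [0, 0, 0.008]], [-1, [0.45, 0.03, 0], [0, 0, 0.008]], [-1, [0.45, 0.02, 0], [0, 0, 0.008]], [-1, [0.45, 0.02, 0], [0, 0, 0.008]], [-1, [0.45, 0.01, 0], [0, 0, 0.008]], [-1, [0.45, 0, 0], [0, 0, 0.008]], [-1, [0.45, 0, 0], [0, 0, 0.008]]]}}

```text
t: 66.4
ee_pos: [619.8, -195.2, 217.7]
orientation: [-3.136, -0.154, 0.006]
ft_force: [0.2, -0.7, -1.4]
width: 33.7
grasp_force: 30.0
```

Call:
{"api": "apply_moves", "payload": {"targets": [[-1, [0.45, 0, 0], [0, 0, 0.008]], [-1, [0, 0, 0], [0, 0, 0]], [-1, [0, 0, 0], [0, 0, 0]]]}}

```text
t: 66.78
ee_pos: [641.2, -193.3, 218.7]
orientation: [-3.138, -0.136, 0.005]
ft_force: [-0.6, 0.4, -2.1]
width: 33.7
grasp_force: 30.0
```

```bash
python3 plan.py 641.5 -193 107 4.8 4; python3 look.py w4 H1 rail
```

```text
yaw 4.9468081105285675 [ 641.23205075 -193.27959542  218.66276143]
1 [0.003, -0.001, 0.558] [-0.0, 0.0, 0.0]
2 [0.003, -0.001, 0.558] [-0.0, 0.0, 0.0]
3 [0.002, -0.001, 0.558] [-0.0, 0.0, 0.0]
4 [0.002, -0.001, 0.558] [-0.0, 0.0, 0.0]
[ 641.2 -193.3  218.7]
H1 [282.3 216.5] 0.77 [ 587.2 -195.8    0. ]
```

Call:
{"api": "apply_moves", "payload": {"targets": [[-1, [0, 0, 0.55], [0, 0, 0]], [-1, [0, 0, 0.55], [0, 0, 0]], [-1, [0, 0, 0.55], [0, 0, 0]], [-1, [0, 0, 0.55], [0, 0, 0]], [-1, [0, 0, 0], [0, 0, 0]], [-1, [0, 0, 0], [0, 0, 0]]]}}

```text
t: 67.68
ee_pos: [643.2, -193.9, 111.6]
orientation: [3.138, 0.135, 0.002]
ft_force: [-0.0, -0.3, -0.6]
width: 33.6
grasp_force: 30.0
```

Call:
{"api": "apply_moves", "payload": {"targets": [[-1, [0, 0, 0.04], [0, 0, 0]], [-1, [0, 0, 0.02], [0, 0, 0]], [-1, [0, 0, 0], [0, 0, 0]]]}}

```text
t: 68.05
ee_pos: [642.8, -193.6, 107.8]
orientation: [3.139, 0.135, 0.001]
ft_force: [0.6, 0.2, -1.0]
width: 33.6
grasp_force: 30.0
```

Call:
{"api": "apply_moves", "payload": {"targets": [[-1, [0, 0, 0.03], [0, 0, 0]], [-1, [0, 0, 0], [0, 0, 0]]]}}

```text
t: 68.3
ee_pos: [642.6, -193.5, 105.7]
orientation: [-3.139, -0.135, 0.0]
ft_force: [-0.7, 0.3, -0.7]
width: 33.6
grasp_force: 30.0
```

Call:
{"api": "apply_moves", "payload": {"targets": [[-1, [0, 0, 0.03], [0, 0, 0]], [-1, [0, 0, 0], [0, 0, 0]]]}}

```text
t: 68.55
ee_pos: [642.6, -193.5, 104.2]
orientation: [-3.139, -0.135, 0.0]
ft_force: [-0.3, -0.2, -2.3]
width: 33.7
grasp_force: 30.0
```

Call:
{"api": "apply_moves", "payload": {"targets": [[-1, [0, 0, 0.02], [0, 0, 0]], [-1, [0, 0, 0], [0, 0, 0]]]}}

```text
t: 68.8
ee_pos: [642.7, -193.5, 103.9]
orientation: [3.139, 0.135, 0.0]
ft_force: [-1.8, 0.1, 3.4]
width: 33.9
grasp_force: 30.0
```

Crown rests on the bar (contact at 104, as predicted). Releasing gently and rising.

Call:
{"api": "apply_moves", "payload": {"targets": [[-0.1, [0, 0, 0], [0, 0, 0]], [0, [0, 0, 0], [0, 0, 0]], [0, [0, 0, 0], [0, 0, 0]], [0.1, [0, 0, -0.2], [0, 0, 0]], [0.1, [0, 0, -0.5], [0, 0, 0]], [0.1, [0, 0, -0.9], [0, 0, 0]], [0.1, [0, 0, -0.9], [0, 0, 0]], [0.1, [-0.5, 0, -0.9], [0, 0, 0]]]}}

```text
t: 69.8
ee_pos: [618.6, -195.6, 275.5]
orientation: [3.138, 0.136, 0.002]
ft_force: [0.7, -0.0, -0.1]
width: 48.2
grasp_force: 0.0
```

Call:
{"api": "apply_moves", "payload": {"targets": [[0.1, [-0.9, 0, -0.2], [0, 0, 0]], [0.1, [-0.9, 0, 0], [0, 0, 0]], [0.1, [-0.6, 0, 0], [0, 0, 0]], [0.1, [0, 0, 0], [0, 0, 0]], [0.1, [0, 0, 0], [0, 0, 0]]]}}

```text
t: 70.42
ee_pos: [499.3, -206.2, 284.2]
orientation: [3.138, 0.135, 0.003]
ft_force: [0.1, 0.6, 0.2]
width: 48.5
grasp_force: 0.0
```

```bash
python3 hb.py w5 153; python3 - <<'E'
from h import *
np.set_printoptions(precision=1,suppress=True)
R2=[]
for n in('scene','side'):
    im=ctrl.get_image(n)
    for q in ('H1','door_handle','T1'):
        for e in ctrl.pinpoint(q,n)[:5]: print(n,q,e['xy'],round(e['score'],2),atz(*ray(im,e['xy']),48 if q=='H1' else 0)[:2])
    cv2.imwrite(f'pics/end{n}.png',im['pixels'])
print(ctrl.get_obs()['t'],ctrl.get_obs()['ee_pos'])
E
```

```text
0.96 [293.8, 266.1, 361.7, 327.6] satmed 196.0
0.89 [144.2, 156.4, 233.3, 233.6] satmed 193.0
0.59 [258.6, 14.7, 303.7, 123.2] satmed 15.0
 comp [ 261   20   44   65 2087] [282.2  52.3] rect ((645.620361328125, -192.26524353027344), (67.71585845947266, 42.84978485107422), 4.972960472106934)
 comp [261 109  11  12 122] [266.  114.4] rect ((579.7081909179688, -181.42324829101562), (11.171958923339844, 10.008866310119629), 4.568280220031738)
 comp [294 109  11  11  91] [299.5 113.2] rect ((583.0364990234375, -214.19149780273438), (10.132091522216797, 9.980502128601074), 5.502496719360352)
 ground centre [ 642.1 -189.7   50. ]
0.46 [444.0, 279.8, 462.2, 303.6] satmed 104.0
pt [187.1, 196.0] 0.97 [445.9 -58.3]
pt [283.4, 73.3] 0.58 [ 642.4 -193.5]
scene H1 [118.3, 283.0] 0.96 [ 300.1 -522.4]
scene H1 [181.3, 257.5] 0.73 [ 347.2 -316.7]
scene H1 [268.4, 281.9] 0.72 [ 632.  -180.6]
scene H1 [261.2, 245.1] 0.56 [493.1 -85.4]
scene door_handle [268.4, 283.9] 0.75 [ 607.3 -159.4]
scene door_handle [353.8, 176.3] 0.61 [424.4 525.7]
side H1 [360.1, 206.7] 0.92 [ 289.6 -245.6]
side H1 [260.5, 195.8] 0.85 [ 647.4 -199.6]
side H1 [299.8, 239.2] 0.8 [447.  -21.1]
side H1 [379.1, 177.9] 0.61 [ 252.9 -436.8]
side door_handle [211.8, 235.8] 0.65 [756.    4.7]
side door_handle [210.5, 365.8] 0.27 [552.1 474.1]
70.975 [ 498.3 -206.   283.3]
```

The headband hangs level on the rail: the grey crown sits over the bar and the near temple pads hang at x≈580, as expected. The door sits at its stop. Handing in.

```bash
python3 -c "
from workcell import ctrl
print(ctrl.close_job())"
```

```text
the job is handed in; nothing more can be done
None
```

I handed the job in at about 71 s with the door shut against its stop, all three white troughs side by side on the carriage, and the only white headband hanging on the rail; `close_job()` returned no verdict, so the result is unconfirmed.

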